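Test valve springs on a guarded spring tester and sort them

TASK

Test the two to four valve spring packs standing on the bench: slide the tester's guard open, stand every pack upright in the middle of a plate of its own, slide the guard fully shut, then press the black knob right down to its stop and hold it a second or two to see which packs are strong enough to drive their plate's pointer below the white reference line. Then open the guard, stand the sound packs upright in the wooden tray and put the weak packs in the round steel pan, and finish with the tester empty, the knob up and the guard fully shut. Leave the other things on the bench alone.

Things in the scene. Friction and masses are not known exactly. Their poses are not given: they have to be found in the camera images.
- tester: Spring tester fixed to the bench: grey base 300 x 270 mm, steel bed 45 mm high. Origin on the bench under the middle of its row of four plates; its z is up, its y runs along the row, its -x (robot side, two rails) is where the guard slides when opened. The bed spans x -65 to +65 mm and y -107 to +107 mm, flush with the plates.
- guard (a joint): Guard of the tester in m: 0 = fully shut (over the plates, with the press platen in it), 0.15 = fully open (slid along the tester's -x). It slides with about 2 N of friction and stays where it is left. A bridge 80 mm (x) by 244 mm (y), roof top 133 mm above the bench; clear side walls, clear pane on its -x side, +x side open so that it passes over upright packs.
- guard_grip (a point): Grip point on the guard's upright fin: a plate 10 mm thick along the tester's x, 60 mm long along y, standing on the guard's roof from 133 to 183 mm above the bench; this point is on its mid-plane 166 mm above the bench. Pinch it from above, fingers closing along the tester's x, and push or pull along the tester's x.
- platen (a joint): Press platen in the guard, in m pressed down: 0 = up (it returns by itself, 4.5 to 6 N), 0.025 = down on its stop. Its flat 44 x 205 mm underside is 102 mm above the bench when up, so it meets unsqueezed packs standing on plates after 5 mm and then squeezes all of them together; 9 to 20 N in all to reach the stop with 2 to 4 packs.
- knob_top (a point): Top centre of the black press knob, 44 mm in diameter and 12 mm thick, on a stem over the middle of the guard; 175 mm above the bench when up, 150 mm when down. Press straight down on it with closed fingers.
- plate0_top (a point): Centre of the top of tester plate 0, 45 x 43 mm, at y = -75 mm in the tester's frame; its top is flush with the bed, 45 mm above the bench, when unloaded (plates 50 mm apart).
- plate0 (a joint): How far plate 0 has sunk, in m: 0 up, on a calibrated spring (1.2 N to start, then 200 N/m). A brass pointer on the tester's far (+x) face sinks with it past a white reference line 8.5 mm down. With the press on its stop a sound pack drives it about 14 mm down (pointer below the line), a weak pack only about 3 mm (pointer stays above).
- plate1_top (a point): Centre of the top of tester plate 1, 45 x 43 mm, at y = -25 mm in the tester's frame; its top is flush with the bed, 45 mm above the bench, when unloaded (plates 50 mm apart).
- plate1 (a joint): How far plate 1 has sunk, in m: 0 up, on a calibrated spring (1.2 N to start, then 200 N/m). A brass pointer on the tester's far (+x) face sinks with it past a white reference line 8.5 mm down. With the press on its stop a sound pack drives it about 14 mm down (pointer below the line), a weak pack only about 3 mm (pointer stays above).
- plate2_top (a point): Centre of the top of tester plate 2, 45 x 43 mm, at y = 25 mm in the tester's frame; its top is flush with the bed, 45 mm above the bench, when unloaded (plates 50 mm apart).
- plate2 (a joint): How far plate 2 has sunk, in m: 0 up, on a calibrated spring (1.2 N to start, then 200 N/m). A brass pointer on the tester's far (+x) face sinks with it past a white reference line 8.5 mm down. With the press on its stop a sound pack drives it about 14 mm down (pointer below the line), a weak pack only about 3 mm (pointer stays above).
- plate3_top (a point): Centre of the top of tester plate 3, 45 x 43 mm, at y = 75 mm in the tester's frame; its top is flush with the bed, 45 mm above the bench, when unloaded (plates 50 mm apart).
- plate3 (a joint): How far plate 3 has sunk, in m: 0 up, on a calibrated spring (1.2 N to start, then 200 N/m). A brass pointer on the tester's far (+x) face sinks with it past a white reference line 8.5 mm down. With the press on its stop a sound pack drives it about 14 mm down (pointer below the line), a weak pack only about 3 mm (pointer stays above).
- pack1_mid (a point): Valve spring pack 1 (may be absent), 52 mm tall: brass foot 34 mm wide, 8 mm thick; coil 24 mm wide; brass top cap 26 mm wide, 16 mm tall (lift it by the cap). Point on its axis 26 mm above its underside, z towards the cap. 85 g, starts upright on the bench. All look alike; with the press on its stop a sound one is still about 46 mm long, a weak one 35 mm.
- pack2_mid (a point): Valve spring pack 2 (may be absent), 52 mm tall: brass foot 34 mm wide, 8 mm thick; coil 24 mm wide; brass top cap 26 mm wide, 16 mm tall (lift it by the cap). Point on its axis 26 mm above its underside, z towards the cap. 85 g, starts upright on the bench. All look alike; with the press on its stop a sound one is still about 46 mm long, a weak one 35 mm.
- pack3_mid (a point): Valve spring pack 3 (may be absent), 52 mm tall: brass foot 34 mm wide, 8 mm thick; coil 24 mm wide; brass top cap 26 mm wide, 16 mm tall (lift it by the cap). Point on its axis 26 mm above its underside, z towards the cap. 85 g, starts upright on the bench. All look alike; with the press on its stop a sound one is still about 46 mm long, a weak one 35 mm.
- pack4_mid (a point): Valve spring pack 4 (may be absent), 52 mm tall: brass foot 34 mm wide, 8 mm thick; coil 24 mm wide; brass top cap 26 mm wide, 16 mm tall (lift it by the cap). Point on its axis 26 mm above its underside, z towards the cap. 85 g, starts upright on the bench. All look alike; with the press on its stop a sound one is still about 46 mm long, a weak one 35 mm.
- pack5_mid (a point): Valve spring pack 5 (may be absent), 52 mm tall: brass foot 34 mm wide, 8 mm thick; coil 24 mm wide; brass top cap 26 mm wide, 16 mm tall (lift it by the cap). Point on its axis 26 mm above its underside, z towards the cap. 85 g, starts upright on the bench. All look alike; with the press on its stop a sound one is still about 46 mm long, a weak one 35 mm.
- tray: Wooden tray for sound packs, fixed: 100 mm (its x) by 180 mm (its y), walls 6 mm thick and 22 mm high. Origin under its centre; inside floor 6 mm above the bench.
- pan: Round steel pan for weak packs, fixed: 132 mm across the rim, 118 mm across the inside floor, 28 mm high. Origin under its centre; inside floor 4 mm above the bench.
- mouthpiece: Bystander, leave alone: small brass mouthpiece standing rim down, 75 mm high. Origin at its underside or handle.
- ferrule: Bystander, leave alone: brass tube ring 40 mm across, 30 mm high. Origin at its underside or handle.
- oil: Bystander, leave alone: oil bottle, 34 mm across, 85 mm high. Origin at its underside or handle.
- mandrel: Bystander, leave alone: dark steel cylinder, 32 mm across, 50 mm high. Origin at its underside or handle.
Mind the look-alikes: they are no part of the job. Leave any green or purple look-alike of the part that bears pack2_mid alone.

How it is judged:
On the way, in this order (a step that is already met when the one before it is completed fails the run):
1. the guard is open and every pack stands upright on a tester plate (within 13 mm of its centre) (value of joint guard above 0.1 m and (horizontal distance between pack1_mid and plate0_top below 0.013 m or horizontal distance between pack1_mid and plate1_top below 0.013 m or horizontal distance between pack1_mid and plate2_top below 0.013 m or horizontal distance between pack1_mid and plate3_top below 0.013 m) and angle between each of pack1_mid, pack2_mid, pack3_mid, pack4_mid, pack5_mid's own z axis and vertical below 0.15 rad and height (world z) of pack1_mid between 0.062 and 0.076 m and (horizontal distance between pack2_mid and plate0_top below 0.013 m or horizontal distance between pack2_mid and plate1_top below 0.013 m or horizontal distance between pack2_mid and plate2_top below 0.013 m or horizontal distance between pack2_mid and plate3_top below 0.013 m) and height (world z) of pack2_mid between 0.062 and 0.076 m and (horizontal distance between pack3_mid and plate0_top below 0.013 m or horizontal distance between pack3_mid and plate1_top below 0.013 m or horizontal distance between pack3_mid and plate2_top below 0.013 m or horizontal distance between pack3_mid and plate3_top below 0.013 m) and height (world z) of pack3_mid between 0.062 and 0.076 m and (horizontal distance between pack4_mid and plate0_top below 0.013 m or horizontal distance between pack4_mid and plate1_top below 0.013 m or horizontal distance between pack4_mid and plate2_top below 0.013 m or horizontal distance between pack4_mid and plate3_top below 0.013 m) and height (world z) of pack4_mid between 0.062 and 0.076 m and (horizontal distance between pack5_mid and plate0_top below 0.013 m or horizontal distance between pack5_mid and plate1_top below 0.013 m or horizontal distance between pack5_mid and plate2_top below 0.013 m or horizontal distance between pack5_mid and plate3_top below 0.013 m) and height (world z) of pack5_mid between 0.062 and 0.076 m), for 0.2 s.
2. the guard is fully shut (within 6 mm) and the knob is held down to its stop (within 3 mm) with every pack squeezed on its plate (value of joint guard below 0.006 m and value of joint platen above 0.022 m and (horizontal distance between pack1_mid and plate0_top below 0.013 m or horizontal distance between pack1_mid and plate1_top below 0.013 m or horizontal distance between pack1_mid and plate2_top below 0.013 m or horizontal distance between pack1_mid and plate3_top below 0.013 m) and angle between each of pack1_mid, pack2_mid, pack3_mid, pack4_mid, pack5_mid's own z axis and vertical below 0.15 rad and height (world z) of pack1_mid between 0.045 and 0.0705 m and (horizontal distance between pack2_mid and plate0_top below 0.013 m or horizontal distance between pack2_mid and plate1_top below 0.013 m or horizontal distance between pack2_mid and plate2_top below 0.013 m or horizontal distance between pack2_mid and plate3_top below 0.013 m) and height (world z) of pack2_mid between 0.045 and 0.0705 m and (horizontal distance between pack3_mid and plate0_top below 0.013 m or horizontal distance between pack3_mid and plate1_top below 0.013 m or horizontal distance between pack3_mid and plate2_top below 0.013 m or horizontal distance between pack3_mid and plate3_top below 0.013 m) and height (world z) of pack3_mid between 0.045 and 0.0705 m and (horizontal distance between pack4_mid and plate0_top below 0.013 m or horizontal distance between pack4_mid and plate1_top below 0.013 m or horizontal distance between pack4_mid and plate2_top below 0.013 m or horizontal distance between pack4_mid and plate3_top below 0.013 m) and height (world z) of pack4_mid between 0.045 and 0.0705 m and (horizontal distance between pack5_mid and plate0_top below 0.013 m or horizontal distance between pack5_mid and plate1_top below 0.013 m or horizontal distance between pack5_mid and plate2_top below 0.013 m or horizontal distance between pack5_mid and plate3_top below 0.013 m) and height (world z) of pack5_mid between 0.045 and 0.0705 m), for 0.4 s.
3. the guard is opened again (more than 100 mm) (value of joint guard above 0.1 m), for 0.1 s.
At the end, for the whole second after the job is handed in: Sound packs (46 mm long under the press) stand upright inside the wooden tray, weak packs (35 mm) are inside the steel pan; the guard is shut within 6 mm and the knob is up within 3 mm (value of joint guard below 0.006 m and value of joint platen below 0.003 m and x of pack1_mid in the frame of tray between -0.035 and 0.035 m and y of pack1_mid in the frame of tray between -0.075 and 0.075 m and height (world z) of each of pack1_mid, pack3_mid, pack4_mid below 0.045 m and angle between each of pack1_mid, pack3_mid, pack4_mid's own z axis and vertical below 0.15 rad and x of pack3_mid in the frame of tray between -0.035 and 0.035 m and y of pack3_mid in the frame of tray between -0.075 and 0.075 m and x of pack4_mid in the frame of tray between -0.035 and 0.035 m and y of pack4_mid in the frame of tray between -0.075 and 0.075 m and horizontal distance between each of pack2_mid, pack5_mid and pan below 0.055 m and height (world z) of each of pack2_mid, pack5_mid below 0.06 m); the robot touches nothing.
It fails at once if a bystander is moved more than 30 mm (distance of any of mouthpiece, ferrule, oil, mandrel from where it was at the start of the episode above 0.03 m).
Of pack1, pack2, pack3, pack4, pack5 only 2 to 4 are there at a start; the rules pass over those that are not, and their reading is None.
At some moment in a run one of pack1, pack2, pack3, pack4, pack5 may be knocked a few centimetres aside while the robot is not near it.
It also fails if it takes over 210 s, if anything falls off the work surface, if the arm or the gripper's body presses on something with over 40 N, if the wrist force passes 120 N, or if a joint passes its speed limit or range.

ROBOT

A 7-joint arm with a two-finger parallel gripper is mounted at the origin on the work surface. World frame = base frame: x ahead of the robot, y to its left, z up, the work surface at z = 0. Lengths are in m, angles in rad, forces in N, time in s.
With the tool pointing down it reaches from about 0.425 to 0.875 m from the base axis. Payload 8.4 kg.
Tool frame: the origin (TCP) lies on the centre line of the jaws, within the pads' length; the fingertips stand 14 mm ahead of it and the grasp point (between the pads) lies 5 mm behind it (robot.nose_length is the z of the fingertips in the tool frame, in m); z points along the fingers, x is the direction in which the jaws open and shut, and the axes are right-handed (so a half turn about z gives the same grasp; the last joint's range is limited). The gripper opens to 87 mm and grips with 3 to 60 N. Pads are 19 mm wide; open, the fingers measure 117 mm over their backs; the gripper's body (75 mm by 190 mm) begins 51 mm behind the grasp point.
Start: joints at [-1.416, 0.333, 0.04, 1.465, -0.013, 1.343, -0.059], TCP at [0.163, 0.629, 0.237] pointing down, gripper open.
Joint ranges: [-2.58, 2.58], [-0.38, 2.09], [-1.3, 1.39], [0.25, 2.4], [-1.5, 4.64], [0.08, 2.09], [-2.65, 2.65]. Speed limits (rad/s): [2.22, 2.22, 2.79, 2.79, 3.14, 3.14, 3.14].

INTERFACE

Orientations are given as a rotation vector (axis times angle).
In Python, from plant import robot gives the robot as it stands.
- The arm moves only by the tool apply_moves, never from a script. Its argument "motion" is a list that holds one entry, the list of rows, each a list of 7 numbers: the gripper command: -1 is fully open, 1 is shut, values between are in proportion, then the shift along the world's x, y, z in cm, then the turn, a rotation vector about the world's x, y, z in rad. In form: [[[jaw, x, y, z, wx, wy, wz], ...]]. A call has 1 to 20 rows; each row shifts and turns the commanded pose from where the row before left it; what a row does not reach is not made up. A row lasts 1/10 s, in which the tool goes at most 50 mm and 8.59 degrees, less where a joint would pass 70% of its speed; a pose out of reach is approached as far as the arm can. A call is refused whole if a number of a shift passes 5 or a number of a turn 0.15, either way. A call with a gripper value outside its range is refused whole. The fingers move at their own pace and stop on an object; the grip force is fixed at half the most. Time passes only in rows, so rows that do not move let the fingers close. It gives the time, the measured TCP pose, the force and the opening at its end, in the units of the state.
- robot.get_state(): the state, without advancing time (a new reading comes with each control period).
- robot.grab_frame(name): name is "scene" or "top"; returns the picture (384x512x3 uint8, red, green, blue); there is no depth.
- robot.calibration(name): a dict with "fx", "fy", "cx", "cy" (pixels), "R" (3x3) and "t" (3): a world point X has camera coordinates R X + t. Camera axes: x right, y down, z forward; pixel columns grow to the right and rows downward; lengths in m; the calibration is good to about 2 mm. A picture is of the moment at which its call begins. calibration takes no time and is no camera call.
- robot.finish_job(): hands the job in, once; it reports no verdict.
The state is a dict: "clock": time; "joint_positions": joint angles; "joint_velocities": joint speeds; "joint_torque": joint torques, N m; "tool_pos": TCP position; "tool_rot": TCP orientation; "contact_force": force on the tool from outside, world axes, zero at the start; "moment": the same for the moment, N m; "finger_gap": finger opening in m.
Only numpy, scipy, OpenCV 4.12 (cv2) and the standard library are available. Lean on these libraries where they do the work, as an engineer would, in place of code of your own. Each camera call takes 0.05 s, during which the arm holds its last target.

## Working session

There is one attempt and no reset: what is moved stays moved. The work goes in short steps, Python scripts to look and compute and a tool call to move; the robot and the scene stay as the last step left them, time stands still between calls to the robot, and variables do not carry over. Pictures are saved under pics/ and viewed, and the job is handed in when it is done.

Besides the shell and the picture viewer there is one more tool, called after "Call:" in YAML: its name, and indented under it one key for each argument. apply_moves: Moves the arm, as the interface text tells. Its arguments: {"type":"object","properties":{"motion":{"type":"array","items":{"type":"array","items":{"type":"array","items":{"type":"number"}}}}},"required":["motion"]}

```bash
mkdir -p pics; ls
cat > h.py <<'E'
import numpy as np, cv2
from plant import robot
def snap(name,fn,crop=None,scale=1.0):
    im=robot.grab_frame(name); 
    np.save('pics/'+fn+'.npy',im)
    o=im[:,:,::-1]
    if crop: o=o[crop[1]:crop[3],crop[0]:crop[2]]
    if scale!=1: o=cv2.resize(o,None,fx=scale,fy=scale,interpolation=cv2.INTER_CUBIC)
    cv2.imwrite('pics/'+fn+'.png',o); return im
def cal(n):
    c=robot.calibration(n); return c,np.array(c['R']),np.array(c['t'])
def px(n,X):
    c,R,t=cal(n); p=R@np.array(X)+t
    return np.array([c['fx']*p[0]/p[2]+c['cx'],c['fy']*p[1]/p[2]+c['cy']])
def ray(n,u,v):
    c,R,t=cal(n); d=R.T@np.array([(u-c['cx'])/c['fx'],(v-c['cy'])/c['fy'],1]); return -R.T@t,d
def onz(n,u,v,z):
    o,d=ray(n,u,v); return o+d*(z-o[2])/d[2]
def tri(a,b):
    (o1,d1),(o2,d2)=ray('scene',*a),ray('top',*b)
    s=np.linalg.lstsq(np.array([d1,-d2]).T,o2-o1,rcond=None)[0]
    p,q=o1+s[0]*d1,o2+s[1]*d2
    return (p+q)/2,np.linalg.norm(p-q)
E
python3 - <<'E'
from h import *
np.set_printoptions(precision=4,suppress=True)
for n in('scene','top'):
    snap(n,n+'0',scale=1.5); c,R,t=cal(n); print(n,c['fx'],c['cx'],c['cy'],'pos',-R.T@t,'fwd',R[2])
print({k:np.round(v,3) for k,v in robot.get_state().items()})
E
```

```text
pics
scene 443.25209889920046 250.33711530792172 188.71793992318504 pos [1.0373 0.9277 0.8779] fwd [-0.3864 -0.7304 -0.5633]
top 460.8652425800572 247.38334216994397 189.89058917096688 pos [ 0.295  -0.0264  1.5334] fwd [ 0.1766 -0.001  -0.9843]
{'clock': np.float64(0.1), 'joint_positions': array([-1.416,  0.334,  0.04 ,  1.466, -0.013,  1.343, -0.058]), 'joint_velocities': array([ 0.001, -0.002,  0.002,  0.001, -0.001, -0.   ,  0.002]), 'joint_torque': array([  0.004, -65.781,   1.34 , -40.471,  -0.06 ,   0.041,   0.   ]), 'tool_pos': array([0.163, 0.629, 0.236]), 'tool_rot': array([ 2.484,  1.922, -0.002]), 'contact_force': array([ 1.251,  0.489, -0.107]), 'moment': array([0.059, 0.002, 0.013]), 'finger_gap': np.float64(0.087)}
```

View pics/scene0.png

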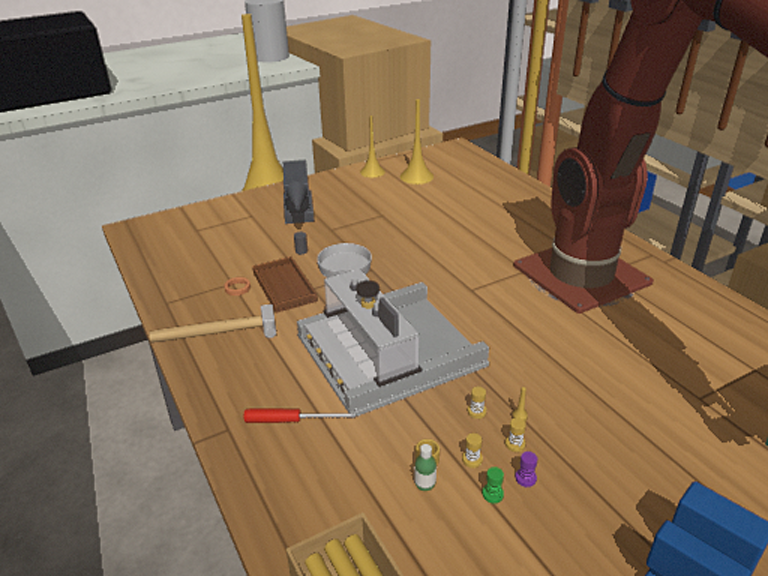

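View pics/top0.png

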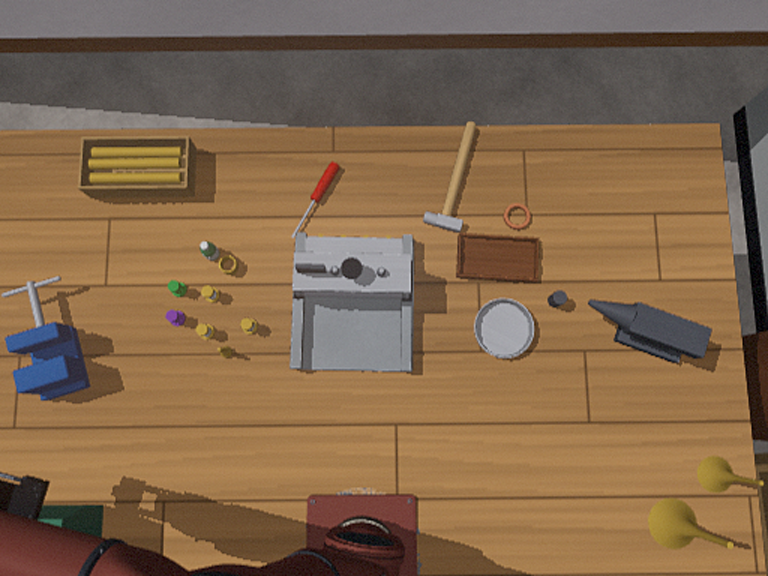

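Overview: three brass packs at top-px (1.5x) about (210,294), (205,331) and (249,326). The green and purple look-alikes, the mouthpiece and the oil bottle are next to them. The tester is in the middle, with the tray and pan at right. I'll zoom in to measure.

Run:
```python
import numpy as np,cv2
a=np.load('pics/top0.npy')[:,:,::-1]; b=np.load('pics/scene0.npy')[:,:,::-1]
def z(im,x0,y0,x1,y1,s,fn):
    o=cv2.resize(im[y0:y1,x0:x1],None,fx=s,fy=s,interpolation=cv2.INTER_CUBIC)
    for k in range(x0-x0%10+10,x1,10): cv2.putText(o,str(k),((k-x0)*s,10),0,.3,(0,0,255)); cv2.line(o,((k-x0)*s,12),((k-x0)*s,16),(0,0,255))
    for k in range(y0-y0%10+10,y1,10): cv2.putText(o,str(k),(0,(k-y0)*s),0,.3,(0,0,255))
    cv2.imwrite('pics/'+fn,o)
z(a,105,150,205,245,8,'t_a.png');z(a,185,145,370,255,4,'t_b.png');z(b,260,245,375,340,6,'s_a.png');z(b,140,150,340,280,4,'s_b.png')
```

```text
(no output)
```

View pics/t_a.png

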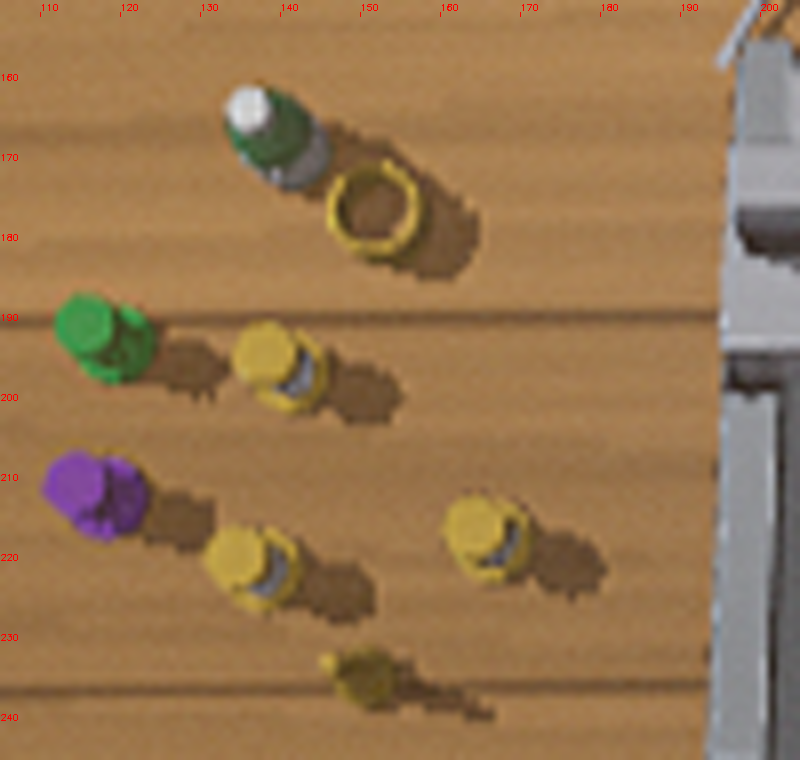

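View pics/t_b.png

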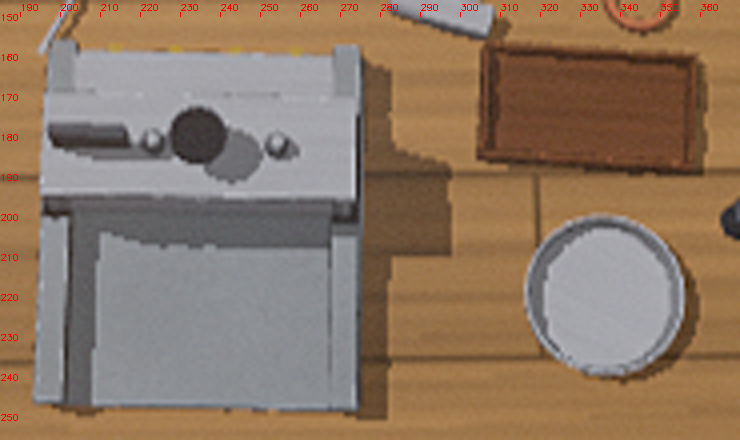

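View pics/s_a.png

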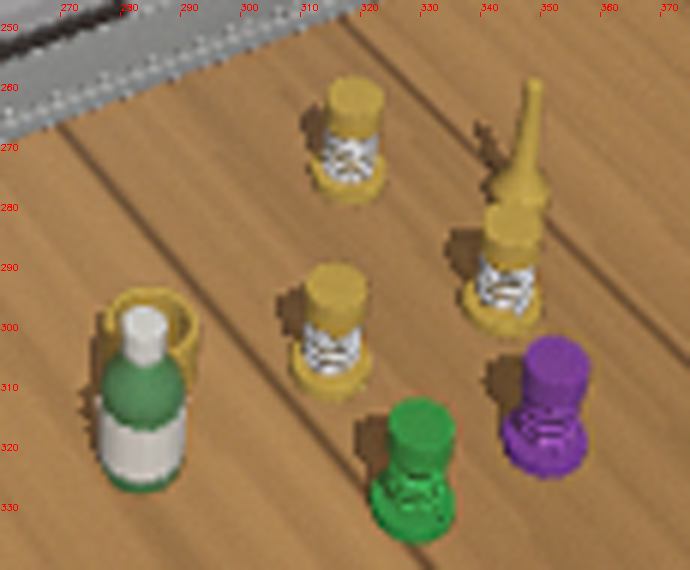

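View pics/s_b.png

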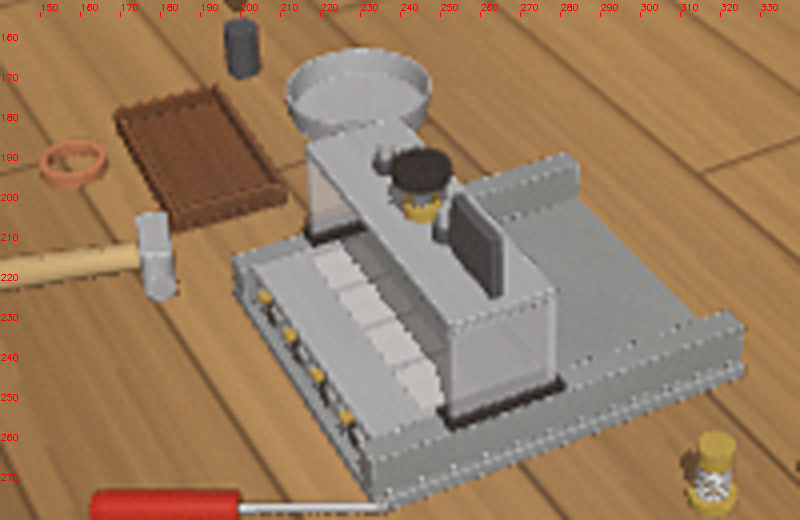

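Run:
```python
from h import *
np.set_printoptions(precision=4,suppress=True)
S=lambda x,y:(260+x/6,245+y/6); T=lambda x,y:(105+x/8,150+y/8)
S2=lambda x,y:(140+x/4,150+y/4); T2=lambda x,y:(185+x/4,145+y/4)
for n,s,t in [('A',S(337,283),T(265,350)),('B',S(512,222),T(238,555)),('C',S(355,97),T(475,525)),
 ('knob',S2(420,165),T2(199,134)),('fin',S2(480,214),T2(88,128)),('bed+y',S2(372,440),T2(72,52)),('bed-y',S2(250,265),T2(335,52)),('pan',S2(359,90),T2(420,602-297-0.0))]:
    p,e=tri(s,t); print(n,p,round(e,4), 'top@z.052',onz('top',*t,.052)[:2],'sc',onz('scene',*s,.052)[:2])
for z in (.028,): print('pan',onz('top',*T2(420,295-0),z), [onz('top',*T2(*q),.022)[:2] for q in((488,46),(697,58),(690,170),(480,158))],[onz('scene',*S2(*q),.022)[:2] for q in((115,113),(212,88),(286,192),(178,220))])
s=S2(359,95);print(onz('scene',*s,.028))
for t in (T2(72,52),T2(335,52)): print('bed top',onz('top',*t,.045))
for t in (S2(372,440),S2(250,265)): print('bed sc',onz('scene',*t,.045))
print(onz('top',*T2(199,134),.175),onz('scene',*S2(420,165),.175))
print(onz('top',*T2(88,126),.183),onz('scene',*S2(480,214),.183))
```

```text
A [0.5493 0.3309 0.05  ] 0.0059 top@z.052 [0.5512 0.3286] sc [0.5482 0.3341]
B [0.4655 0.3393 0.0493] 0.0058 top@z.052 [0.4674 0.3367] sc [0.4651 0.3429]
C [0.4769 0.2439 0.0477] 0.0059 top@z.052 [0.4787 0.2413] sc [0.4775 0.2493]
knob [0.5727 0.0115 0.1701] 0.0052 top@z.052 [0.5992 0.0132] sc [ 0.493  -0.1391]
fin [0.5742 0.0954 0.1812] 0.009 top@z.052 [0.605  0.1043] sc [ 0.4843 -0.0552]
bed+y [0.6706 0.1197 0.0419] 0.003 top@z.052 [0.6693 0.118 ] sc [0.6739 0.1305]
bed-y [ 0.6666 -0.0983  0.0445] 0.0059 top@z.052 [ 0.6674 -0.0995] sc [ 0.6678 -0.0868]
pan [ 0.4849 -0.1794  0.0953] 0.075 top@z.052 [ 0.4568 -0.1644] sc [ 0.4845 -0.2682]
pan [ 0.4677 -0.1669  0.028 ] [array([ 0.6789, -0.2301]), array([ 0.6669, -0.4059]), array([ 0.571 , -0.3951]), array([ 0.5828, -0.2204])] [array([ 0.6699, -0.3888]), array([ 0.5785, -0.3834]), array([ 0.5884, -0.1998]), array([ 0.6813, -0.2087])]
[ 0.4722 -0.2954  0.028 ]
bed top [0.6711 0.1187 0.045 ]
bed top [ 0.6691 -0.0998  0.045 ]
bed sc [0.6708 0.1238 0.045 ]
bed sc [ 0.6647 -0.0954  0.045 ]
[0.5739 0.01   0.175 ] [0.5741 0.0198 0.175 ]
[0.5791 0.0928 0.183 ] [0.5721 0.1007 0.183 ]
```

The views disagree by about 5 mm in y. I'll bring the gripper over the fin and use it to check the bias.

Call:
apply_moves:
  motion:
    - [[-1, 2.05, -2.66, 0.1, 0, 0, -0.067], [-1, 2.05, -2.66, 0.1, 0, 0, -0.067], [-1, 2.05, -2.66, 0.1, 0, 0, -0.067], [-1, 2.05, -2.66, 0.1, 0, 0, -0.067], [-1, 2.05, -2.66, 0.1, 0, 0, -0.067], [-1, 2.05, -2.66, 0.1, 0, 0, -0.067], [-1, 2.05, -2.66, 0.1, 0, 0, -0.067], [-1, 2.05, -2.66, 0.1, 0, 0, -0.067], [-1, 2.05, -2.66, 0.1, 0, 0, -0.067], [-1, 2.05, -2.66, 0.1, 0, 0, -0.067], [-1, 2.05, -2.66, 0.1, 0, 0, -0.067], [-1, 2.05, -2.66, 0.1, 0, 0, -0.067], [-1, 2.05, -2.66, 0.1, 0, 0, -0.067], [-1, 2.05, -2.66, 0.1, 0, 0, -0.067], [-1, 2.05, -2.66, 0.1, 0, 0, -0.067], [-1, 2.05, -2.66, 0.1, 0, 0, -0.067], [-1, 2.05, -2.66, 0.1, 0, 0, -0.067], [-1, 2.05, -2.66, 0.1, 0, 0, -0.067], [-1, 2.05, -2.66, 0.1, 0, 0, -0.067], [-1, 2.05, -2.66, 0.1, 0, 0, -0.067]]

```text
clock: 2.1
tool_pos: [0.5738, 0.095, 0.2567]
tool_rot: [-3.141, 0.043, 0.0]
contact_force: [-1.1, 0.6, -0.6]
finger_gap: 0.0869
```

```bash
cat >> h.py <<'E'
def z(fn,x0,y0,x1,y1,s,out,marks=()):
    im=np.load('pics/'+fn+'.npy')[:,:,::-1]
    o=cv2.resize(im[y0:y1,x0:x1],None,fx=s,fy=s,interpolation=cv2.INTER_CUBIC)
    for k in range(x0-x0%10+10,x1,10): cv2.putText(o,str(k),((k-x0)*s,10),0,.3,(0,0,255)); cv2.line(o,((k-x0)*s,12),((k-x0)*s,16),(0,0,255))
    for k in range(y0-y0%10+10,y1,10): cv2.putText(o,str(k),(0,(k-y0)*s),0,.3,(0,0,255))
    for m in marks: cv2.drawMarker(o,(int((m[0]-x0+.5)*s),int((m[1]-y0+.5)*s)),(255,0,255),cv2.MARKER_CROSS,8,1)
    cv2.imwrite('pics/'+out,o)
from scipy.spatial.transform import Rotation as Ro
def st():
    s=robot.get_state(); R=Ro.from_rotvec(s['tool_rot']).as_matrix()
    print('t',round(s['clock'],2),'pos',np.round(s['tool_pos'],4),'z',np.round(R[:,2],3),'jawyaw',round(np.arctan2(R[1,0],R[0,0]),3),'F',np.round(s['contact_force'],1),'gap',round(s['finger_gap'],4)); return s,R
E
python3 - <<'E'
from h import *
s,R=st(); p=np.array(s['tool_pos']); print(s['joint_positions'])
snap('scene','s1');snap('top','t1')
tips=[p+R@[a,0,.014] for a in(-.0435,.0435,-.0585,.0585)]
ms=[px('scene',q) for q in tips]; mt=[px('top',q) for q in tips]
c=np.mean(ms,0).astype(int); z('s1',c[0]-50,c[1]-45,c[0]+50,c[1]+45,8,'s1.png',ms)
c=np.mean(mt,0).astype(int); z('t1',c[0]-50,c[1]-45,c[0]+50,c[1]+45,8,'t1.png',mt)
E
```

```text
t 2.1 pos [0.5738 0.095  0.2567] z [-0.  0. -1.] jawyaw -0.028 F [-1.1  0.6 -0.6] gap 0.0869
[-0.76986929  0.20049924  0.61817693  1.63377638 -0.11883834  1.34523114
 -0.16203721]
```

View pics/s1.png

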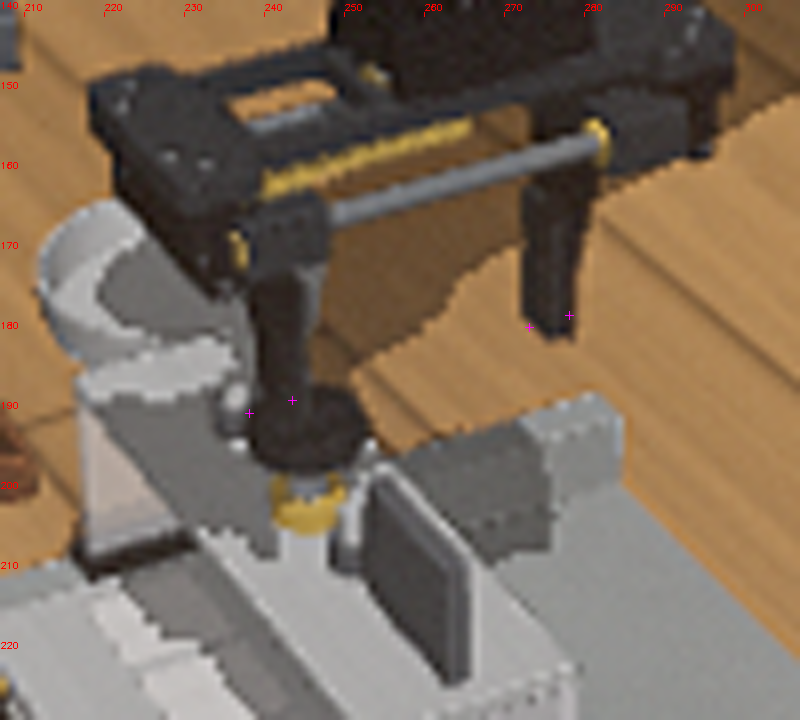

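View pics/t1.png

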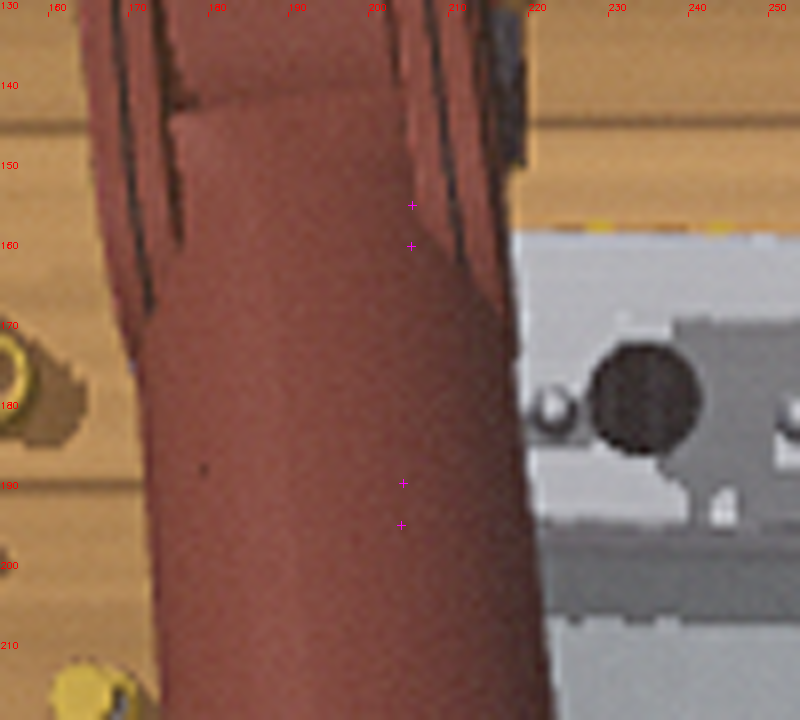

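Both fingers lie within about 1 px of the prediction in the scene view (tips near (243,190) and (275,180)). The arm hides the fin from the top camera. Descending on the fin now.

Call:
apply_moves:
  motion:
    - [[-1, 0.1, 0.2, -2, 0, 0, 0.005], [-1, 0, 0, -2, 0, 0, 0.005], [-1, 0, 0, -2, 0, 0, 0], [-1, 0, 0, -2, 0, 0, 0], [-1, 0, 0, -1.0, 0, 0, 0], [-1, 0, 0, -0.5, 0, 0, 0], [-1, 0, 0, 0, 0, 0, 0], [1, 0, 0, 0, 0, 0, 0], [1, 0, 0, 0, 0, 0, 0], [1, 0, 0, 0, 0, 0, 0], [1, 0, 0, 0, 0, 0, 0], [1, 0, 0, 0, 0, 0, 0], [1, 0, 0, 0, 0, 0, 0]]

```text
clock: 3.5
tool_pos: [0.5742, 0.0992, 0.1616]
tool_rot: [-3.141, 0.02, -0.0]
contact_force: [0.1, 0.3, -0.7]
finger_gap: 0.0469
```

Run:
```python
from h import *
st(); snap('scene','s2'); z('s2',190,150,300,250,7,'s2.png')
```

```text
t 3.5 pos [0.5742 0.0992 0.1616] z [ 0.  0. -1.] jawyaw -0.013 F [ 0.1  0.3 -0.7] gap 0.0469
```

View pics/s2.png

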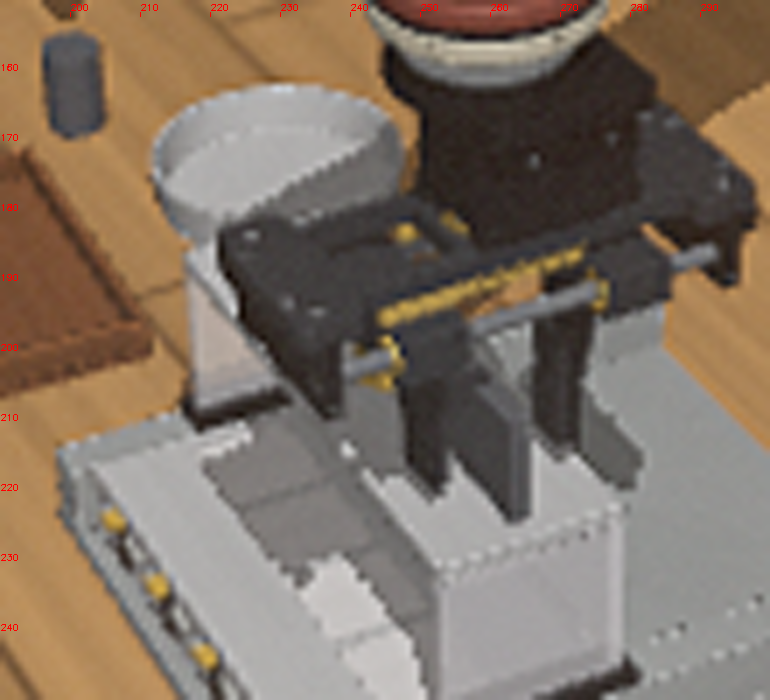

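The fingers are straddling the fin (around (262,205)) and are still closing. The gap falls about 7 mm per row, so they need more rows.

Call:
apply_moves:
  motion:
    - [[1, 0, 0, 0, 0, 0, 0], [1, 0, 0, 0, 0, 0, 0], [1, 0, 0, 0, 0, 0, 0], [1, 0, 0, 0, 0, 0, 0], [1, 0, 0, 0, 0, 0, 0], [1, 0, 0, 0, 0, 0, 0], [1, 0, 0, 0, 0, 0, 0]]

```text
clock: 4.25
tool_pos: [0.5744, 0.0992, 0.1616]
tool_rot: [-3.141, 0.021, -0.001]
contact_force: [2.3, 0.5, -1.0]
finger_gap: 0.0099
```

Call:
apply_moves:
  motion:
    - [[1, -1, 0.02, 0, 0, 0, 0], [1, -1.5, 0.03, 0, 0, 0, 0], [1, -1.5, 0.03, 0, 0, 0, 0], [1, -1.5, 0.03, 0, 0, 0, 0], [1, -1.5, 0.03, 0, 0, 0, 0], [1, -1.5, 0.03, 0, 0, 0, 0], [1, -1.5, 0.03, 0, 0, 0, 0], [1, -0.7, 0.01, 0, 0, 0, 0], [1, -0.3, 0, 0, 0, 0, 0], [1, 0, 0, 0, 0, 0, 0]]

```text
clock: 5.25
tool_pos: [0.463, 0.1027, 0.1616]
tool_rot: [-3.139, 0.018, 0.002]
contact_force: [-2.1, 5.1, -0.7]
finger_gap: 0.0098
```

Call:
apply_moves:
  motion:
    - [[1, -0.2, 0, 0, 0, 0, 0], [1, -0.2, 0, 0, 0, 0, 0], [1, -0.2, 0, 0, 0, 0, 0], [1, 0, 0, 0, 0, 0, 0]]

```text
clock: 5.65
tool_pos: [0.4575, 0.1028, 0.1615]
tool_rot: [-3.139, 0.019, 0.0]
contact_force: [1.7, 7.3, -3.3]
finger_gap: 0.0098
```

Call:
apply_moves:
  motion:
    - [[1, -0.2, 0.02, 0, 0, 0, 0], [1, -0.2, 0.02, 0, 0, 0, 0], [1, 0, 0, 0, 0, 0, 0]]

```text
clock: 5.95
tool_pos: [0.4566, 0.1029, 0.1616]
tool_rot: [-3.14, 0.019, -0.01]
contact_force: [19.2, 7.4, -19.6]
finger_gap: 0.0092
```

Call:
apply_moves:
  motion:
    - [[1, -0.2, 0.02, 0, 0, 0, 0], [1, -0.2, 0.02, 0, 0, 0, 0], [1, 0, 0, 0, 0, 0, 0]]

```text
clock: 6.25
tool_pos: [0.4564, 0.1028, 0.1618]
tool_rot: [-3.14, 0.021, -0.024]
contact_force: [42.1, 7.3, -39.9]
finger_gap: 0.0102
```

Open stop reached: the fin is at x≈0.457, so shut is about 0.607. I'll relieve the load, release and lift away.

Call:
apply_moves:
  motion:
    - [[1, 0.4, 0, 0, 0, 0, 0], [1, 0.4, 0, 0, 0, 0, 0], [1, 0, 0, 0, 0, 0, 0], [-1, 0, 0, 0, 0, 0, 0], [-1, 0, 0, 0, 0, 0, 0], [-1, 0, 0, 0, 0, 0, 0], [-1, 0, 0, 0, 0, 0, 0], [-1, 0, 0, 0, 0, 0, 0], [-1, 0, 0, 2, 0, 0, 0], [-1, 0, 0, 3, 0, 0, 0], [-1, 0, 0, 3, 0, 0, 0], [-1, 0, 3, 2, 0, 0, 0], [-1, 0, 4, 0, 0, 0, 0], [-1, 0, 4, 0, 0, 0, 0], [-1, 0, 4, 0, 0, 0, 0], [-1, 0, 4, 0, 0, 0, 0], [-1, 0, 4, 0, 0, 0, 0], [-1, 0, 4, 0, 0, 0, 0]]

```text
clock: 8.05
tool_pos: [0.458, 0.3736, 0.2614]
tool_rot: [3.141, -0.02, -0.0]
contact_force: [-0.5, 0.7, 0.4]
finger_gap: 0.0873
```

Run:
```python
from h import *
s,R=st(); p=np.array(s['tool_pos'])
snap('scene','s3');snap('top','t3')
tips=[p+R@[a,0,.014] for a in(-.0435,.0435,-.0585,.0585)]
z('s3',140,150,340,300,4,'s3.png',[px('scene',q) for q in tips]); z('t3',105,145,305,260,4,'t3.png',[px('top',q) for q in tips])
```

```text
t 8.05 pos [0.458  0.3736 0.2614] z [-0. -0. -1.] jawyaw -0.013 F [-0.5  0.7  0.4] gap 0.0873
```

View pics/s3.png

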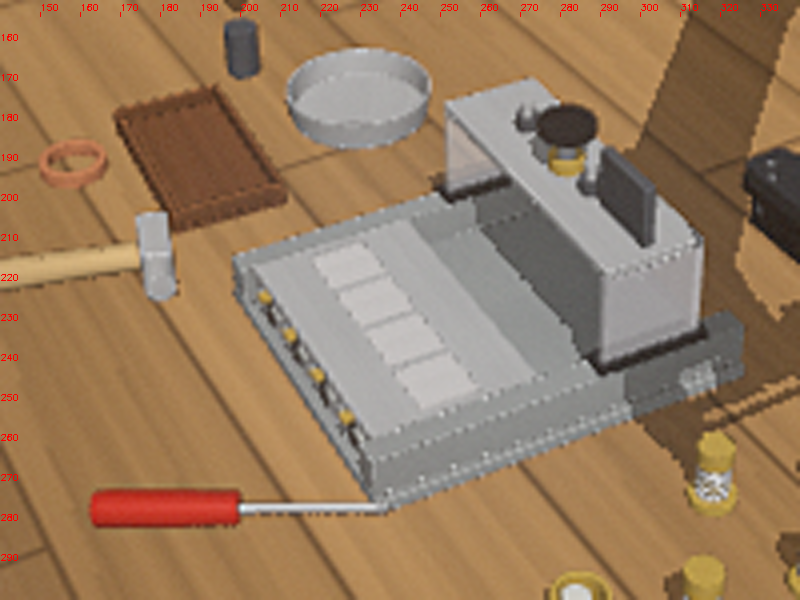

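View pics/t3.png

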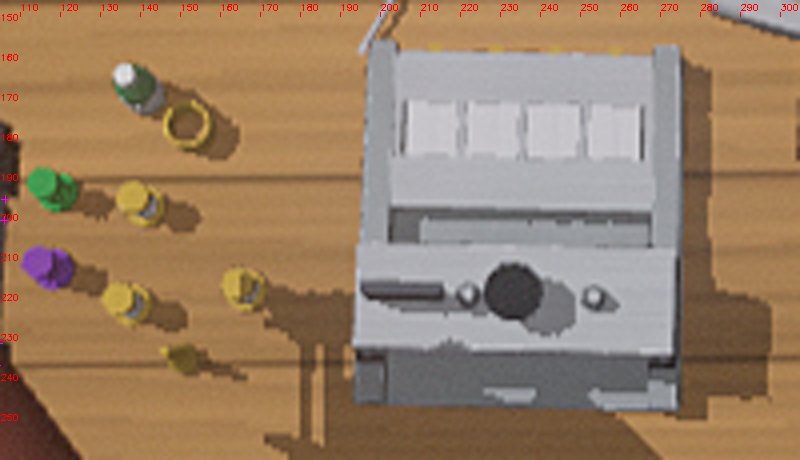

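Guard is open. The four white plates are in view: top-px about (213,177), (228,177), (243,177), (258,177), and scene-px (227,216) to (249,245). Next I'll segment plates and pack caps in both views.

Run:
```python
from h import *
np.set_printoptions(precision=4,suppress=True)
for n,f,b,th in(('top','t3',(200,165,272,188),222),('scene','s3',(212,205,266,256),222)):
    im=np.load(f'pics/{f}.npy'); r=im[b[1]:b[3],b[0]:b[2]].min(2); print(np.percentile(r,[10,50,75,90,99]))
    for th in (205,212,218):
        m=(r>th).astype('u1'); k,l,s,c=cv2.connectedComponentsWithStats(m,connectivity=4)
        for i in range(1,k):
            if s[i,4]>60: u=c[i]+b[:2]; print(n,th,s[i],u,onz(n,*u,.045)[:2])
# hsv for yellow caps
```

```text
[155. 177. 196. 198. 204.]
[136. 171. 175. 191. 193.]
```

Run:
```python
from h import *
np.set_printoptions(precision=4,suppress=True)
P={}
for n,f,b,ths in(('top','t3',(200,165,272,188),(186,190)),('scene','s3',(212,205,266,256),(181,184))):
    im=np.load(f'pics/{f}.npy'); r=im[b[1]:b[3],b[0]:b[2]].min(2)
    for th in ths:
        m=(r>th).astype('u1'); k,l,s,c=cv2.connectedComponentsWithStats(m,connectivity=4)
        for i in range(1,k):
            if s[i,4]>60: u=c[i]+b[:2]; print(n,th,s[i],u,onz(n,*u,.045)[:2]); P.setdefault((n,th),[]).append(u)
```

```text
top 186 [  7   5  13  15 159] [212.5031 176.5346] [0.6079 0.0868]
top 186 [ 21   5  14  15 159] [227.7233 177.0252] [0.6058 0.0366]
top 186 [ 37   6  13  14 164] [242.7744 177.1646] [ 0.6049 -0.013 ]
top 186 [ 52   6  13  14 163] [258.0491 177.5767] [ 0.603  -0.0634]
top 190 [  7   5  13  14 152] [212.4145 176.6316] [0.6076 0.0871]
top 190 [ 22   5  13  14 151] [227.8411 176.9338] [0.6061 0.0362]
top 190 [ 37   6  13  13 157] [242.8662 177.1911] [ 0.6048 -0.0133]
top 190 [ 52   6  13  14 153] [258.0196 177.8105] [ 0.6022 -0.0633]
scene 181 [  7   6  17  11 118] [226.5424 215.9746] [ 0.6002 -0.0593]
scene 181 [ 13  14  18  13 131] [233.3817 224.9618] [ 0.6019 -0.0097]
scene 181 [ 19  24  20  12 147] [240.7551 234.5578] [0.6033 0.0405]
scene 181 [ 27  33  21  14 163] [248.5767 244.7362] [0.6048 0.0907]
scene 184 [  7   6  17  11 114] [226.4737 215.9737] [ 0.6004 -0.0594]
scene 184 [ 13  14  18  12 128] [233.3438 224.8594] [ 0.6017 -0.0102]
scene 184 [ 20  24  19  12 138] [240.6667 234.471 ] [0.6034 0.04  ]
scene 184 [ 27  33  20  14 157] [248.4968 244.6561] [0.6049 0.0902]
```

Plates at x≈0.604 and y≈0.089, 0.038, -0.011, -0.061 (mean of both views), with yaw about -0.03. Picking pack C first.

Call:
apply_moves:
  motion:
    - [[-0.15, 0.5, -3.2, 0, 0, 0, -0.01], [-0.15, 0.5, -3.2, 0, 0, 0, -0.01], [-0.15, 0.5, -3.2, 0, 0, 0, 0], [-0.15, 0.5, -3.2, 0, 0, 0, 0], [-0.15, 0, 0, -3, 0, 0, 0], [-0.15, 0, 0, -4, 0, 0, 0], [-0.15, 0, 0, -4, 0, 0, 0], [-0.15, 0, 0, -3, 0, 0, 0], [-0.15, 0, 0, -2, 0, 0, 0], [-0.15, 0, 0, 0, 0, 0, 0]]

```text
clock: 9.15
tool_pos: [0.4765, 0.2427, 0.0989]
tool_rot: [3.138, -0.052, -0.006]
contact_force: [0.4, 0.1, 0.9]
finger_gap: 0.05
```

Run:
```python
from h import *
s,R=st(); p=np.array(s['tool_pos'])
snap('scene','s4')
z('s4',270,200,370,290,8,'s4.png',[px('scene',q) for q in [p+R@[a,0,.014] for a in(-.025,.025,-.04,.04)]])
```

```text
t 9.15 pos [0.4765 0.2427 0.0989] z [-0.004 -0.003 -1.   ] jawyaw -0.033 F [0.4 0.1 0.9] gap 0.05
```

View pics/s4.png

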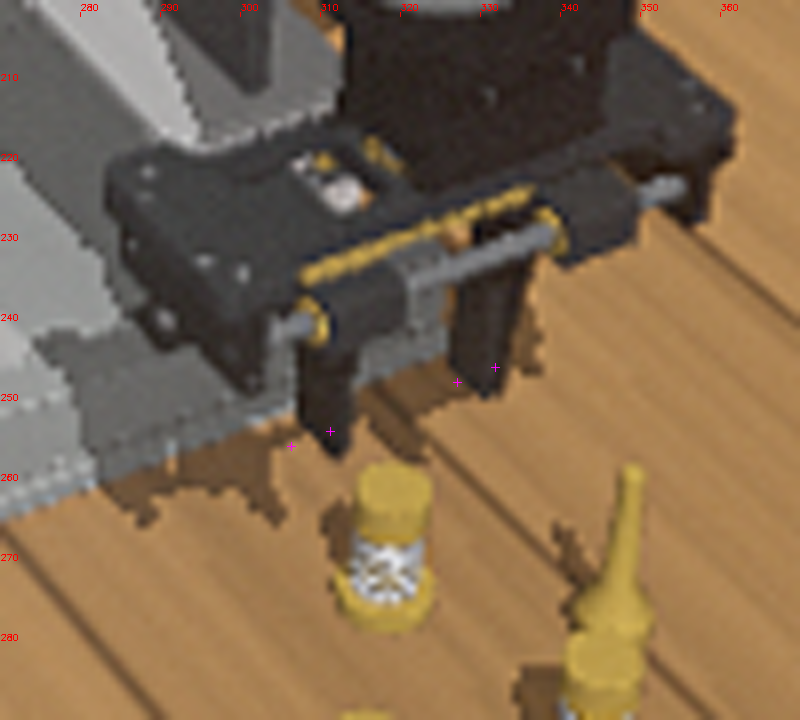

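The fingers project where predicted (visible faces at (310,256) and (330,249)), so the scene camera is good. I'll shift +4 mm in y, descend and grip.

Call:
apply_moves:
  motion:
    - [[-0.15, 0.1, 0.45, 0, 0, 0, 0], [-0.15, 0, 0, -2, 0, 0, 0], [-0.15, 0, 0, -2, 0, 0, 0], [-0.15, 0, 0, -1.3, 0, 0, 0], [-0.15, 0, 0, -0.5, 0, 0, 0], [-0.15, 0, 0, 0, 0, 0, 0], [1, 0, 0, 0, 0, 0, 0], [1, 0, 0, 0, 0, 0, 0], [1, 0, 0, 0, 0, 0, 0], [1, 0, 0, 0, 0, 0, 0], [1, 0, 0, 0, 0, 0, 0], [1, 0, 0, 0, 0, 0, 0], [1, 0, 0, 0, 0, 0, 0]]

```text
clock: 10.5
tool_pos: [0.4793, 0.2486, 0.0436]
tool_rot: [-3.141, 0.052, -0.0]
contact_force: [0.1, -0.5, 0.5]
finger_gap: 0.0249
```

Run:
```python
from h import *
s,R=st(); p=np.array(s['tool_pos'])
snap('scene','s5')
z('s5',270,210,370,290,8,'s5.png',[px('scene',q) for q in [p+R@[a,0,.014] for a in(-.013,.013)]])
```

```text
t 10.5 pos [0.4793 0.2486 0.0436] z [ 0.  0. -1.] jawyaw -0.033 F [ 0.1 -0.5  0.5] gap 0.0249
```

View pics/s5.png

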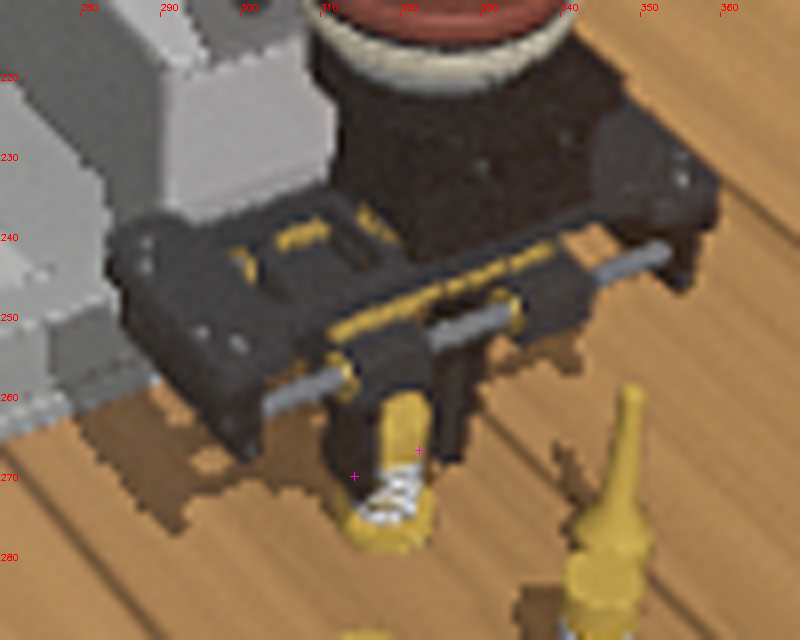

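Grip confirmed (gap 24.9 mm, cap between the pads). I'll lift and carry it over plate 1.

Call:
apply_moves:
  motion:
    - [[1, 0, 0, 1, 0, 0, 0], [1, 0, 0, 3, 0, 0, 0], [1, 0, 0, 4, 0, 0, 0], [1, 0, 0, 4, 0, 0, 0], [1, 0, 0, 3.6, 0, 0, 0], [1, 1.5, -3.2, 0, 0, 0, 0], [1, 1.5, -3.2, 0, 0, 0, 0], [1, 1.6, -3.3, 0, 0, 0, 0], [1, 1.5, -3.2, 0, 0, 0, 0], [1, 1.6, -3.3, 0, 0, 0, 0], [1, 1.5, -3.2, 0, 0, 0, 0], [1, 1.6, -3.3, 0, 0, 0, 0], [1, 1.5, -3.2, 0, 0, 0, 0], [1, 0, 0, -3, 0, 0, 0], [1, 0, 0, -3, 0, 0, 0], [1, 0, 0, 0, 0, 0, 0]]

```text
clock: 12.15
tool_pos: [0.5996, -0.0105, 0.1363]
tool_rot: [3.14, -0.053, -0.01]
contact_force: [-2.3, 0.7, -1.6]
finger_gap: 0.0248
```

Run:
```python
from h import *
s,R=st(); p=np.array(s['tool_pos'])
snap('scene','s6')
z('s6',190,150,290,250,7,'s6.png',[px('scene',(.6025,-.01,.045)),px('scene',p+[0,0,-.044])])
```

```text
t 12.15 pos [ 0.5996 -0.0105  0.1363] z [-0.007 -0.001 -1.   ] jawyaw -0.033 F [-2.3  0.7 -1.6] gap 0.0248
```

View pics/s6.png

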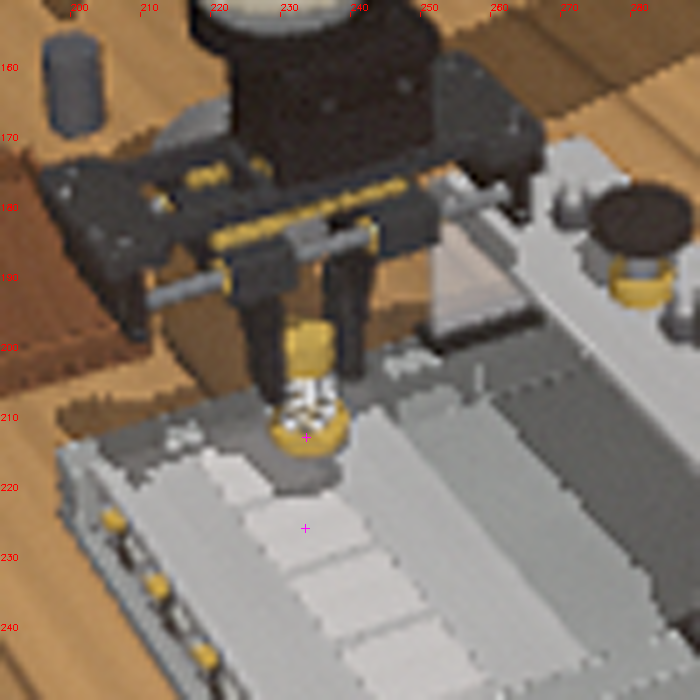

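Pack C hangs upright above plate 1 (foot at (234,212), target at (233,225)). Lowering and releasing.

Call:
apply_moves:
  motion:
    - [[1, 0.1, 0, -2, 0, 0, 0], [1, 0, 0, -1.5, 0, 0, 0], [1, 0, 0, -0.8, 0, 0, 0], [1, 0, 0, -0.2, 0, 0, 0], [1, 0, 0, 0, 0, 0, 0], [1, 0, 0, 0, 0, 0, 0]]

```text
clock: 12.8
tool_pos: [0.6036, -0.0105, 0.0953]
tool_rot: [-3.141, 0.052, -0.001]
contact_force: [-0.1, -0.0, -1.1]
finger_gap: 0.025
```

Call:
apply_moves:
  motion:
    - [[1, 0, 0, -0.4, 0, 0, 0], [1, 0, 0, -0.2, 0, 0, 0], [1, 0, 0, 0, 0, 0, 0], [1, 0, 0, 0, 0, 0, 0]]

```text
clock: 13.2
tool_pos: [0.6033, -0.0105, 0.0886]
tool_rot: [-3.141, 0.052, -0.0]
contact_force: [0.5, 0.1, -0.0]
finger_gap: 0.0251
```

Call:
apply_moves:
  motion:
    - [[-0.15, 0, 0, 0, 0, 0, 0], [-0.15, 0, 0, 0, 0, 0, 0], [-0.15, 0, 0, 0, 0, 0, 0], [-0.15, 0, 0, 0, 0, 0, 0], [-0.15, 0, 0, 1, 0, 0, 0], [-0.15, 0, 0, 3, 0, 0, 0], [-0.15, 0, 0, 4, 0, 0, 0], [-0.15, 0, 0, 3, 0, 0, 0], [-0.15, -0.6, 3.8, 0, 0, 0, 0], [-0.15, -0.6, 3.8, 0, 0, 0, 0], [-0.15, -0.6, 3.8, 0, 0, 0, 0], [-0.15, -0.6, 3.8, 0, 0, 0, 0], [-0.15, -0.6, 3.8, 0, 0, 0, 0], [-0.15, -0.6, 3.8, 0, 0, 0, 0], [-0.15, -0.6, 3.8, 0, 0, 0, 0], [-0.15, -0.6, 3.8, 0, 0, 0, 0], [-0.15, -0.6, 3.9, 0, 0, 0, 0], [-0.15, 0, 0, -3, 0, 0, 0], [-0.15, 0, 0, -4, 0, 0, 0], [-0.15, 0, 0, -2, 0, 0, 0]]

```text
clock: 15.2
tool_pos: [0.5479, 0.3323, 0.1062]
tool_rot: [3.139, -0.051, -0.003]
contact_force: [-0.6, 1.2, -0.3]
finger_gap: 0.05
```

Run:
```python
from h import *
s,R=st(); p=np.array(s['tool_pos'])
snap('scene','s7')
z('s7',190,150,390,340,4,'s7.png',[px('scene',q) for q in [p+R@[a,.0095*-1*np.sign(-1),.014] for a in(-.032,.032)]]+[px('scene',(.549,.333,.052))])
```

```text
t 15.2 pos [0.5479 0.3323 0.1062] z [-0.002 -0.002 -1.   ] jawyaw -0.032 F [-0.6  1.2 -0.3] gap 0.05
```

View pics/s7.png

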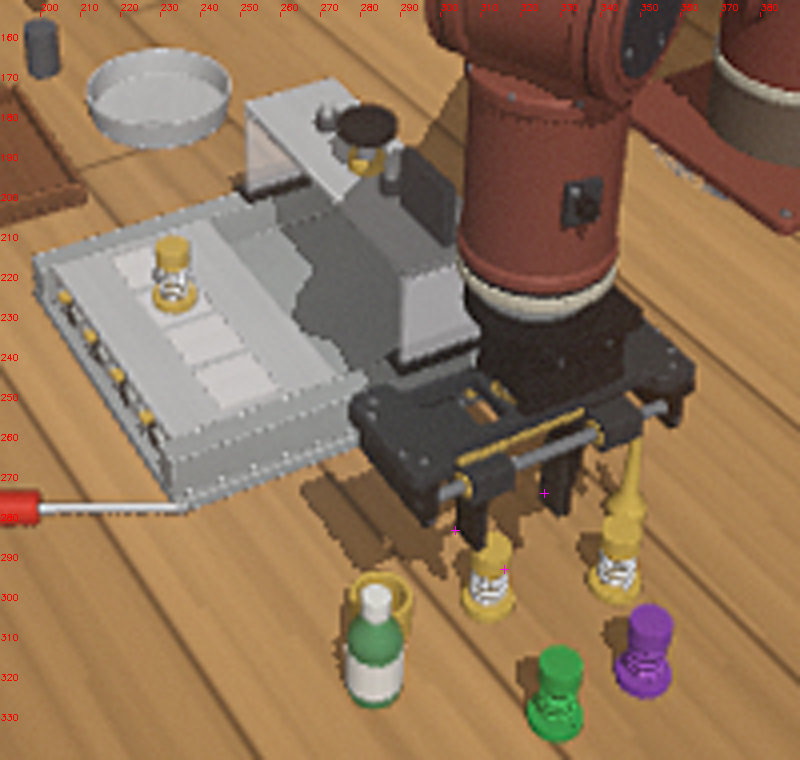

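Pack C stands well on plate 1 at (233,222). Pack A is no longer where I measured it: its cap is now near (313,287) instead of (316,292), so it has been knocked aside. I'll raise the gripper and re-measure.

Call:
apply_moves:
  motion:
    - [[-0.15, 1, 0, 4, 0, 0, 0], [-0.15, 3, 0, 4, 0, 0, 0], [-0.15, 3, 0, 4, 0, 0, 0], [-0.15, 3, 0, 2, 0, 0, 0]]

```text
clock: 15.65
tool_pos: [0.6513, 0.3329, 0.2552]
tool_rot: [-3.138, 0.051, -0.009]
contact_force: [0.8, 0.5, 0.3]
finger_gap: 0.0498
```

Run:
```python
from h import *
st()
snap('scene','s8');snap('top','t8')
z('s8',270,240,370,335,8,'s8.png')
z('t8',105,150,205,245,8,'t8.png')
```

```text
t 15.65 pos [0.6513 0.3329 0.2552] z [ 0.006  0.003 -1.   ] jawyaw -0.033 F [0.8 0.5 0.3] gap 0.0498
```

View pics/s8.png

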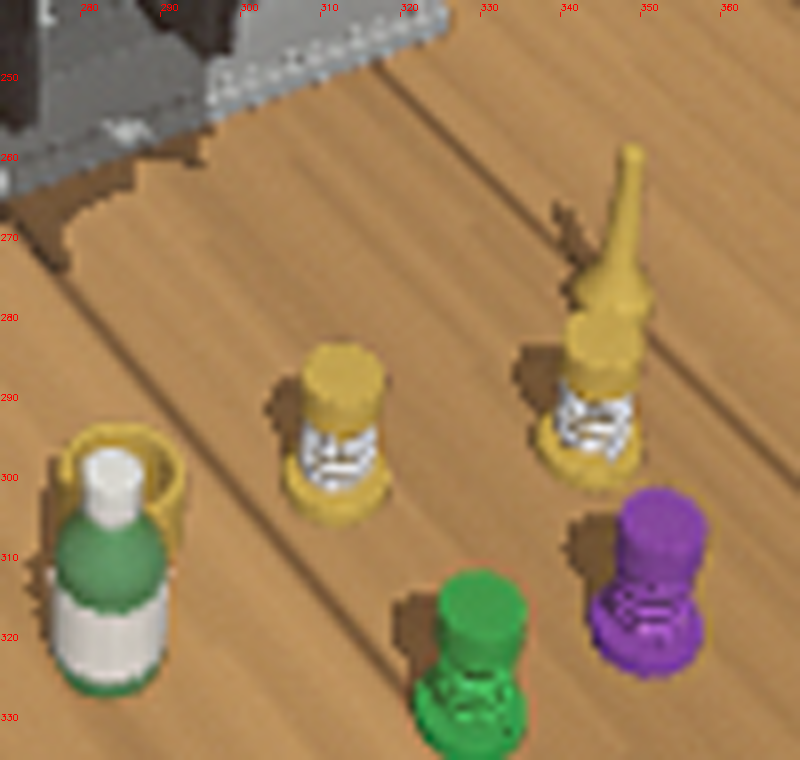

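View pics/t8.png

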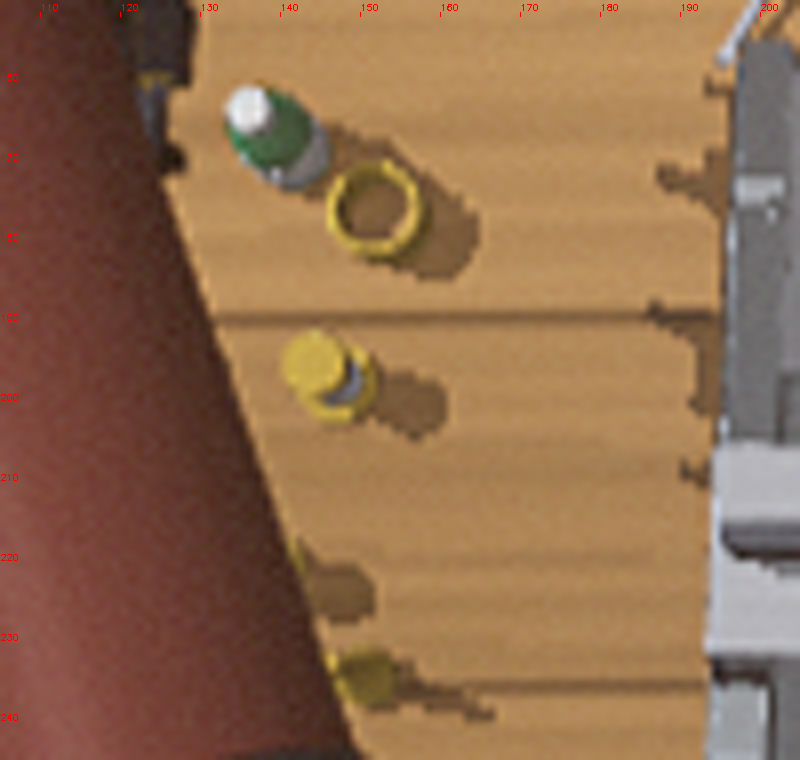

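Run:
```python
from h import *
print(tri((312.9,286.25),(144.4,195.25)),onz('scene',312.9,286.25,.052),onz('top',144.4,195.25,.052))
print(onz('scene',345.4,282.0,.052))
```

```text
(array([0.54435433, 0.31035682, 0.04918288]), np.float64(0.005686930795975223)) [0.54379653 0.31419963 0.052     ] [0.54610227 0.307951   0.052     ]
[0.46495633 0.34301415 0.052     ]
```

A is now at (0.5445, 0.313). Approaching it.

Call:
apply_moves:
  motion:
    - [[-0.15, -3.5, -0.7, 0, 0, 0, 0], [-0.15, -3.5, -0.7, -3, 0, 0, 0], [-0.15, -3.5, -0.6, -4, 0, 0, 0], [-0.15, 0, 0, -4, 0, 0, 0], [-0.15, 0, 0, -3, 0, 0, 0], [-0.15, 0, 0, -1.5, 0, 0, 0], [-0.15, 0, 0, 0, 0, 0, 0], [-0.15, 0, 0, 0, 0, 0, 0]]

```text
clock: 16.55
tool_pos: [0.5472, 0.3132, 0.0976]
tool_rot: [-3.14, 0.052, -0.002]
contact_force: [0.1, -0.6, 0.6]
finger_gap: 0.0498
```

Run:
```python
from h import *
s,R=st(); p=np.array(s['tool_pos'])
snap('scene','s9')
z('s9',270,230,370,320,8,'s9.png',[px('scene',q) for q in [p+R@[a,-.0095,.014] for a in(-.032,.032)]]+[px('scene',(.5445,.313,.052))])
```

```text
t 16.55 pos [0.5472 0.3132 0.0976] z [ 0.001  0.001 -1.   ] jawyaw -0.033 F [ 0.1 -0.6  0.6] gap 0.0498
```

View pics/s9.png

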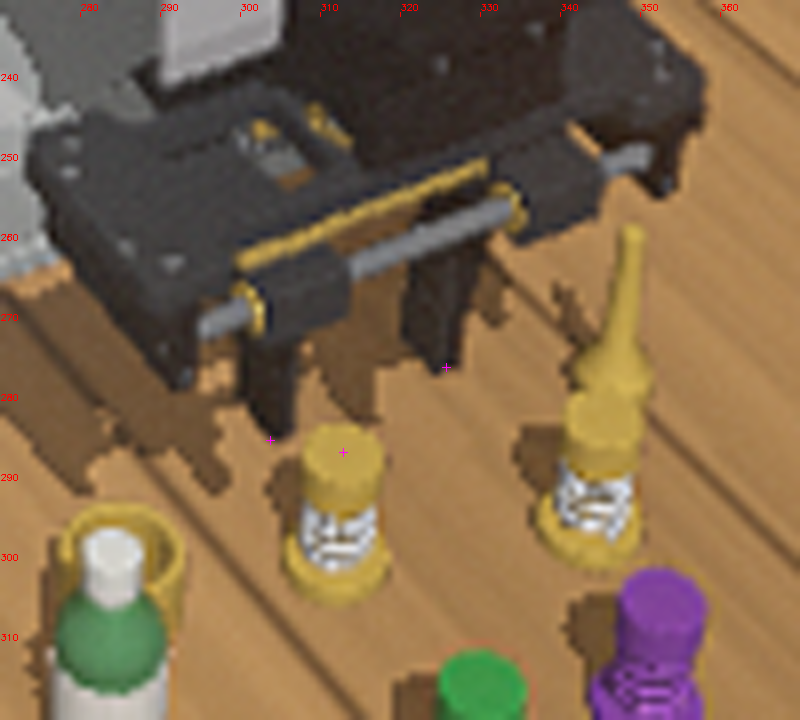

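The fingertip predictions match and pack A sits centred. Gripping it.

Call:
apply_moves:
  motion:
    - [[-0.15, -0.2, 0, 0, 0, 0, 0], [-0.15, 0, 0, -2, 0, 0, 0], [-0.15, 0, 0, -2, 0, 0, 0], [-0.15, 0, 0, -1.2, 0, 0, 0], [-0.15, 0, 0, -0.3, 0, 0, 0], [-0.15, 0, 0, 0, 0, 0, 0], [1, 0, 0, 0, 0, 0, 0], [1, 0, 0, 0, 0, 0, 0], [1, 0, 0, 0, 0, 0, 0], [1, 0, 0, 0, 0, 0, 0], [1, 0, 0, 0, 0, 0, 0], [1, 0, 0, 0, 0, 0, 0], [1, 0, 0, 0, 0, 0, 0]]

```text
clock: 17.9
tool_pos: [0.5447, 0.313, 0.0413]
tool_rot: [-3.141, 0.052, -0.0]
contact_force: [0.6, 0.3, 0.9]
finger_gap: 0.0248
```

Call:
apply_moves:
  motion:
    - [[1, 0, 0, 1, 0, 0, 0], [1, 0, 0, 3, 0, 0, 0], [1, 0, 0, 4, 0, 0, 0], [1, 0, 0, 4, 0, 0, 0], [1, 0, 0, 3.9, 0, 0, 0], [1, 0.8, -3.4, 0, 0, 0, 0], [1, 0.7, -3.4, 0, 0, 0, 0], [1, 0.8, -3.4, 0, 0, 0, 0], [1, 0.7, -3.4, 0, 0, 0, 0], [1, 0.8, -3.4, 0, 0, 0, 0], [1, 0.7, -3.4, 0, 0, 0, 0], [1, 0.8, -3.4, 0, 0, 0, 0], [1, 0.6, -3.5, 0, 0, 0, 0], [1, 0, 0, -3, 0, 0, 0], [1, 0, 0, -3.5, 0, 0, 0], [1, 0, 0, -2.5, 0, 0, 0], [1, 0, 0, 0, 0, 0, 0], [1, 0, 0, 0, 0, 0, 0]]

```text
clock: 19.7
tool_pos: [0.6035, 0.0399, 0.111]
tool_rot: [3.141, -0.052, -0.001]
contact_force: [-0.5, 0.5, -0.6]
finger_gap: 0.0249
```

Run:
```python
from h import *
s,R=st(); p=np.array(s['tool_pos'])
snap('scene','s10')
z('s10',190,150,290,250,7,'s10.png',[px('scene',(.604,.0397,.045)),px('scene',p+[0,0,-.0413])])
```

```text
t 19.7 pos [0.6035 0.0399 0.111 ] z [-0. -0. -1.] jawyaw -0.033 F [-0.5  0.5 -0.6] gap 0.0249
```

View pics/s10.png

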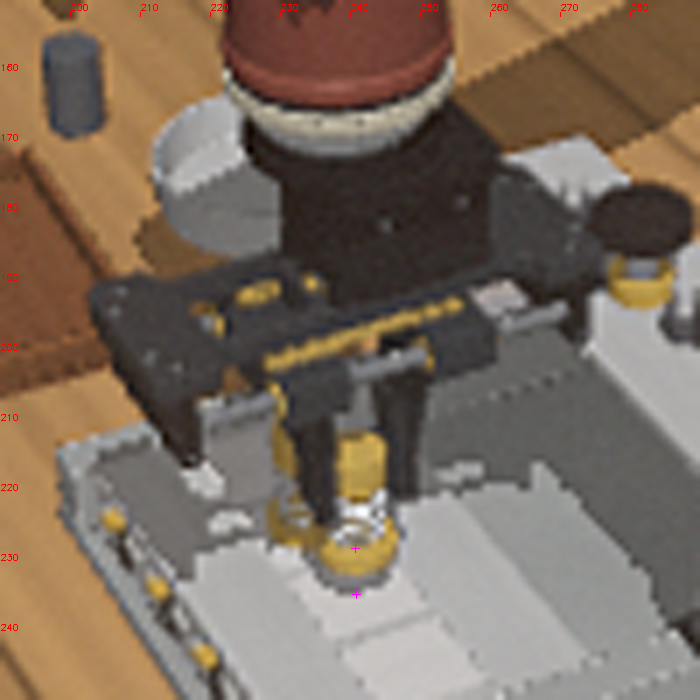

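Call:
apply_moves:
  motion:
    - [[1, 0, 0, -1.5, 0, 0, 0], [1, 0, 0, -0.7, 0, 0, 0], [1, 0, 0, -0.2, 0, 0, 0], [1, 0, 0, 0, 0, 0, 0], [1, 0, 0, 0, 0, 0, 0]]

```text
clock: 20.25
tool_pos: [0.6035, 0.0399, 0.0864]
tool_rot: [-3.141, 0.052, 0.0]
contact_force: [0.1, -0.2, -0.5]
finger_gap: 0.0251
```

Call:
apply_moves:
  motion:
    - [[-0.15, 0, 0, 0, 0, 0, 0], [-0.15, 0, 0, 0, 0, 0, 0], [-0.15, 0, 0, 0, 0, 0, 0], [-0.15, 0, 0, 0, 0, 0, 0], [-0.15, 0, 0, 1, 0, 0, 0], [-0.15, 0, 0, 3, 0, 0, 0], [-0.15, 0, 0, 4, 0, 0, 0], [-0.15, 0, 0, 3.4, 0, 0, 0], [-0.15, -0.4, 3.7, 0, 0, 0, 0], [-0.15, -1.8, 3.7, 0, 0, 0, 0], [-0.15, -1.9, 3.8, 0, 0, 0, 0], [-0.15, -1.9, 3.8, 0, 0, 0, 0], [-0.15, -1.9, 3.8, 0, 0, 0, 0], [-0.15, -1.9, 3.8, 0, 0, 0, 0], [-0.15, -2, 3.8, 0, 0, 0, 0], [-0.15, -2, 3.8, 0, 0, 0, 0], [-0.15, 0, 0, -3, 0, 0, 0], [-0.15, 0, 0, -4, 0, 0, 0], [-0.15, 0, 0, -2.5, 0, 0, 0], [-0.15, 0, 0, 0, 0, 0, 0]]

```text
clock: 22.25
tool_pos: [0.4637, 0.3406, 0.1025]
tool_rot: [3.137, -0.052, -0.006]
contact_force: [-1.0, -1.0, 0.2]
finger_gap: 0.05
```

Run:
```python
from h import *
s,R=st(); p=np.array(s['tool_pos'])
snap('scene','s11')
z('s11',200,200,370,320,4,'s11.png',[px('scene',q) for q in [p+R@[a,-.0095,.014] for a in(-.032,.032)]]+[px('scene',(.465,.342,.052))])
```

```text
t 22.25 pos [0.4637 0.3406 0.1025] z [-0.004 -0.004 -1.   ] jawyaw -0.033 F [-1.  -1.   0.2] gap 0.05
```

View pics/s11.png

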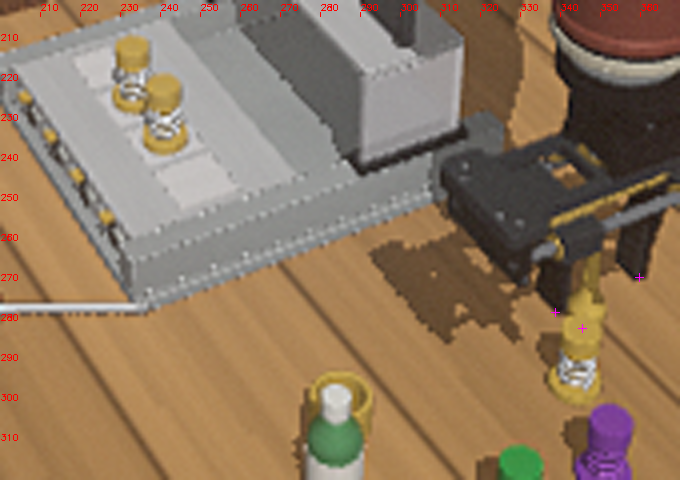

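Packs C and A are on their plates. B is still where I measured it (cap (345,282)). Descending and gripping.

Call:
apply_moves:
  motion:
    - [[-0.15, 0, 0.1, -2, 0, 0, 0], [-0.15, 0, 0, -2, 0, 0, 0], [-0.15, 0, 0, -1, 0, 0, 0], [-0.15, 0, 0, -0.3, 0, 0, 0], [-0.15, 0, 0, 0, 0, 0, 0], [1, 0, 0, 0, 0, 0, 0], [1, 0, 0, 0, 0, 0, 0], [1, 0, 0, 0, 0, 0, 0], [1, 0, 0, 0, 0, 0, 0], [1, 0, 0, 0, 0, 0, 0], [1, 0, 0, 0, 0, 0, 0], [1, 0, 0, 0, 0, 0, 0]]

```text
clock: 23.5
tool_pos: [0.4657, 0.343, 0.0523]
tool_rot: [-3.141, 0.052, -0.0]
contact_force: [0.3, 0.0, 1.6]
finger_gap: 0.0248
```

That's a bit high (TCP 52 mm). Re-gripping about 10 mm lower.

Call:
apply_moves:
  motion:
    - [[0, 0, 0, 0, 0, 0, 0], [0, 0, 0, 0, 0, 0, 0], [0, 0, 0, 0, 0, 0, 0], [0, 0, 0, -0.5, 0, 0, 0], [0, 0, 0, -0.5, 0, 0, 0], [0, 0, 0, 0, 0, 0, 0], [1, 0, 0, 0, 0, 0, 0], [1, 0, 0, 0, 0, 0, 0], [1, 0, 0, 0, 0, 0, 0], [1, 0, 0, 0, 0, 0, 0], [1, 0, 0, 0, 0, 0, 0], [1, 0, 0, 0, 0, 0, 0]]

```text
clock: 24.7
tool_pos: [0.4657, 0.343, 0.0423]
tool_rot: [-3.141, 0.052, -0.0]
contact_force: [0.6, -0.8, 0.6]
finger_gap: 0.025
```

Call:
apply_moves:
  motion:
    - [[1, 0, 0, 1, 0, 0, 0], [1, 0, 0, 3, 0, 0, 0], [1, 0, 0, 4, 0, 0, 0], [1, 0, 0, 4, 0, 0, 0], [1, 0, 0, 3.8, 0, 0, 0], [1, 2, -2.4, 0, 0, 0, 0], [1, 2, -3, 0, 0, 0, 0], [1, 2, -3.3, 0, 0, 0, 0], [1, 2, -3.3, 0, 0, 0, 0], [1, 2, -3.3, 0, 0, 0, 0], [1, 1.4, -3.3, 0, 0, 0, 0], [1, 1.3, -3.3, 0, 0, 0, 0], [1, 1.3, -3.4, 0, 0, 0, 0], [1, 0, 0, -3, 0, 0, 0], [1, 0, 0, -3.5, 0, 0, 0], [1, 0, 0, -2.5, 0, 0, 0], [1, 0, 0, 0, 0, 0, 0], [1, 0, 0, 0, 0, 0, 0]]

```text
clock: 26.5
tool_pos: [0.6056, 0.0899, 0.1111]
tool_rot: [3.141, -0.052, -0.0]
contact_force: [2.2, -0.8, 0.0]
finger_gap: 0.0249
```

Run:
```python
from h import *
s,R=st(); p=np.array(s['tool_pos'])
snap('scene','s12')
z('s12',190,150,290,260,7,'s12.png',[px('scene',(.6052,.09,.045)),px('scene',p+[0,0,-.0423])])
```

```text
t 26.5 pos [0.6056 0.0899 0.1111] z [-0. -0. -1.] jawyaw -0.033 F [ 2.2 -0.8  0. ] gap 0.0249
```

View pics/s12.png

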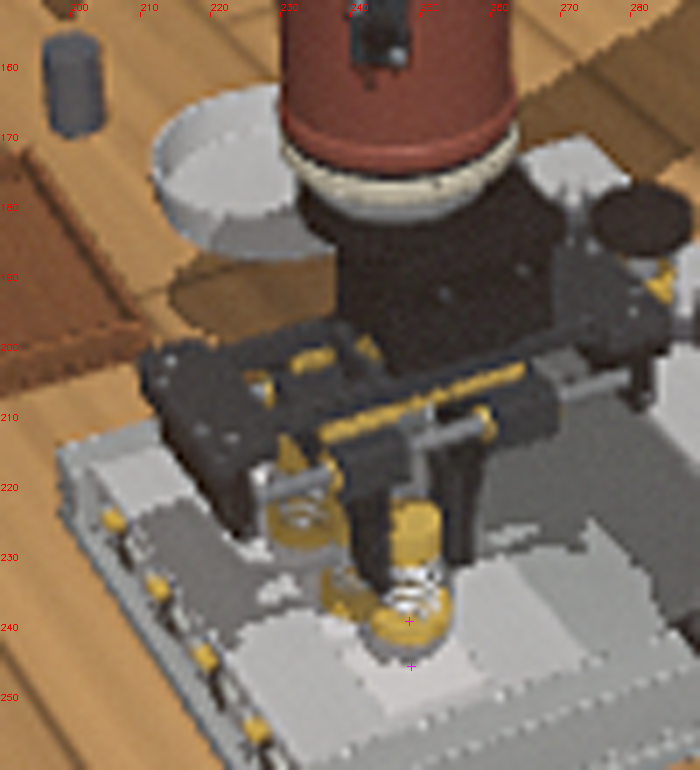

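Pack B hangs centred over plate 3 (foot (248,238), target (248,245)). Lowering 2.4 cm and releasing.

Call:
apply_moves:
  motion:
    - [[1, 0, 0, -1.5, 0, 0, 0], [1, 0, 0, -0.6, 0, 0, 0], [1, 0, 0, -0.2, 0, 0, 0], [1, 0, 0, 0, 0, 0, 0], [1, 0, 0, 0, 0, 0, 0], [-0.15, 0, 0, 0, 0, 0, 0], [-0.15, 0, 0, 0, 0, 0, 0], [-0.15, 0, 0, 0, 0, 0, 0], [-0.15, 0, 0, 0, 0, 0, 0], [-1, 0, 0, 1, 0, 0, 0], [-1, 0, 0, 3, 0, 0, 0], [-1, 0, 0, 4, 0, 0, 0], [-1, 0, 0, 4, 0, 0, 0], [-1, 0, 0, 4, 0, 0, 0], [-1, -4, 0, 0, 0, 0, 0], [-1, -4, 0.1, 0, 0, 0, 0], [-1, -4, 0.2, 0, 0, 0, 0], [-1, -2.7, 0.3, 0, 0, 0, 0], [-1, 0, 0, 0, 0, 0, 0]]

```text
clock: 28.45
tool_pos: [0.456, 0.0964, 0.2481]
tool_rot: [-3.139, 0.049, 0.0]
contact_force: [0.5, 0.2, 0.4]
finger_gap: 0.0869
```

Run:
```python
from h import *
s,R=st(); p=np.array(s['tool_pos'])
snap('scene','s13');snap('top','t13')
z('s13',190,150,310,260,6,'s13.png',[px('scene',(.604,.0397,.097)),px('scene',(.6025,-.01,.097)),px('scene',(.6052,.09,.097))])
z('t13',180,150,280,220,7,'t13.png')
```

```text
t 28.45 pos [0.456  0.0964 0.2481] z [-0.     0.003 -1.   ] jawyaw -0.031 F [0.5 0.2 0.4] gap 0.0869
```

View pics/s13.png

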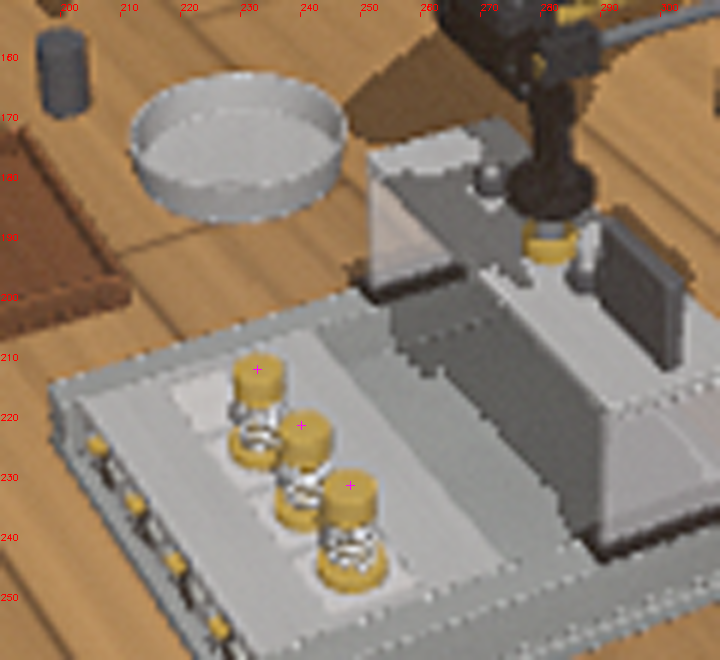

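View pics/t13.png

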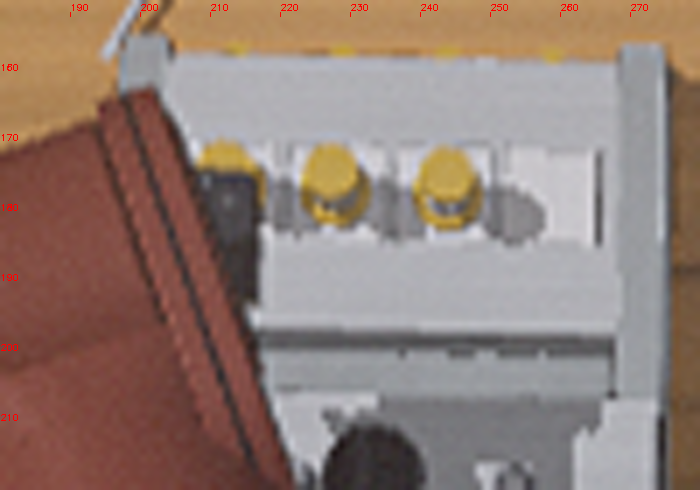

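All three packs stand upright and centred on plates 1–3, with plate 0 empty. Gripping the fin to shut the guard.

Call:
apply_moves:
  motion:
    - [[-1, 0.2, 0.5, -2, 0, 0, 0], [-1, 0, 0, -2.5, 0, 0, 0], [-1, 0, 0, -2.5, 0, 0, 0], [-1, 0, 0, -1.2, 0, 0, 0], [-1, 0, 0, -0.4, 0, 0, 0], [-1, 0, 0, 0, 0, 0, 0], [1, 0, 0, 0, 0, 0, 0], [1, 0, 0, 0, 0, 0, 0], [1, 0, 0, 0, 0, 0, 0], [1, 0, 0, 0, 0, 0, 0], [1, 0, 0, 0, 0, 0, 0], [1, 0, 0, 0, 0, 0, 0], [1, 0, 0, 0, 0, 0, 0], [1, 0, 0, 0, 0, 0, 0], [1, 0, 0, 0, 0, 0, 0], [1, 0, 0, 0, 0, 0, 0], [1, 0, 0, 0, 0, 0, 0], [1, 0, 0, 0, 0, 0, 0], [1, 0, 0, 0, 0, 0, 0]]

```text
clock: 30.45
tool_pos: [0.4603, 0.1009, 0.1611]
tool_rot: [3.141, -0.052, -0.001]
contact_force: [-2.9, 0.0, 0.7]
finger_gap: 0.0096
```

Call:
apply_moves:
  motion:
    - [[1, 0.7, -0.02, 0, 0, 0, 0], [1, 1.2, -0.04, 0, 0, 0, 0], [1, 1.5, -0.05, 0, 0, 0, 0], [1, 1.5, -0.05, 0, 0, 0, 0], [1, 1.5, -0.05, 0, 0, 0, 0], [1, 1.5, -0.05, 0, 0, 0, 0], [1, 1.5, -0.05, 0, 0, 0, 0], [1, 1.5, -0.05, 0, 0, 0, 0], [1, 1.5, -0.05, 0, 0, 0, 0], [1, 1, -0.03, 0, 0, 0, 0], [1, 0.6, -0.02, 0, 0, 0, 0], [1, 0.3, 0, 0, 0, 0, 0], [1, 0, 0, 0, 0, 0, 0]]

```text
clock: 31.75
tool_pos: [0.6041, 0.0963, 0.1612]
tool_rot: [3.141, -0.052, 0.002]
contact_force: [1.9, 0.6, 0.3]
finger_gap: 0.0095
```

Call:
apply_moves:
  motion:
    - [[1, 0.2, 0, 0, 0, 0, 0], [1, 0.2, 0, 0, 0, 0, 0], [1, 0, 0, 0, 0, 0, 0]]

```text
clock: 32.05
tool_pos: [0.6066, 0.0962, 0.1611]
tool_rot: [-3.141, 0.052, 0.003]
contact_force: [-4.9, -0.1, 4.9]
finger_gap: 0.0096
```

Call:
apply_moves:
  motion:
    - [[1, 0.2, 0, 0, 0, 0, 0], [1, 0.1, 0, 0, 0, 0, 0], [1, 0, 0, 0, 0, 0, 0], [1, 0, 0, 0, 0, 0, 0]]

```text
clock: 32.45
tool_pos: [0.6067, 0.0963, 0.1611]
tool_rot: [-3.141, 0.051, 0.013]
contact_force: [-21.2, -0.5, 16.2]
finger_gap: 0.0099
```

Guard is at its shut stop. Releasing and moving above the knob with closed fingers.

Call:
apply_moves:
  motion:
    - [[1, -0.3, 0, 0, 0, 0, 0], [1, 0, 0, 0, 0, 0, 0], [-0.5, 0, 0, 0, 0, 0, 0], [-0.5, 0, 0, 0, 0, 0, 0], [-0.5, 0, 0, 0, 0, 0, 0], [-0.5, 0, 0, 0, 0, 0, 0], [-0.5, 0, 0, 2, 0, 0, 0], [-0.5, 0, 0, 3, 0, 0, 0], [-0.5, 0, 0, 2, 0, 0, 0], [1, 0, -2.1, 0, 0, 0, 0], [1, 0, -2, 0, 0, 0, 0], [1, 0, -2, 0, 0, 0, 0], [1, 0, -2.1, 0, 0, 0, 0], [1, 0, 0, 0, 0, 0, 0], [1, 0, 0, 0, 0, 0, 0], [1, 0, 0, 0, 0, 0, 0], [1, 0, 0, 0, 0, 0, 0], [1, 0, 0, 0, 0, 0, 0], [1, 0, 0, 0, 0, 0, 0]]

```text
clock: 34.35
tool_pos: [0.6075, 0.0149, 0.2311]
tool_rot: [-3.141, 0.051, 0.0]
contact_force: [-0.8, 0.2, 0.2]
finger_gap: 0.0016
```

Run:
```python
from h import *
s,R=st(); p=np.array(s['tool_pos'])
snap('scene','s14')
z('s14',180,140,290,260,6,'s14.png',[px('scene',p+[0,0,-.014]),px('scene',p+[0,0,-.048])])
```

```text
t 34.35 pos [0.6075 0.0149 0.2311] z [-0.  0. -1.] jawyaw -0.032 F [-0.8  0.2  0.2] gap 0.0016
```

View pics/s14.png

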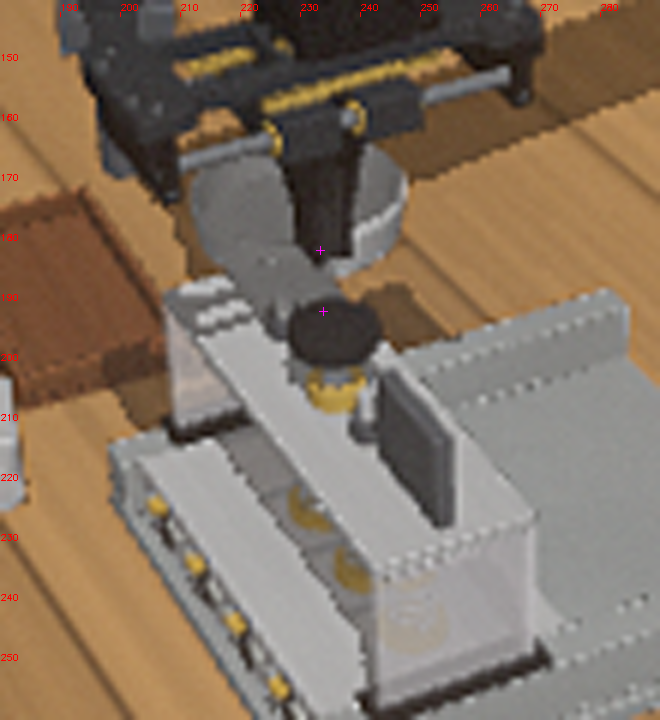

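Run:
```python
from h import *
print(onz('scene',180+334.5/6,140+329/6,.175),px('scene',(.6075,.0149,.175)))
```

```text
[0.60436421 0.0221236  0.175     ] [233.55426527 193.87225186]
```

Call:
apply_moves:
  motion:
    - [[1, -0.3, 0.3, -2, 0, 0, 0], [1, 0, 0, -1.5, 0, 0, 0], [1, 0, 0, -1, 0, 0, 0], [1, 0, 0, -0.5, 0, 0, 0], [1, 0, 0, -0.5, 0, 0, 0], [1, 0, 0, -0.5, 0, 0, 0], [1, 0, 0, -0.3, 0, 0, 0], [1, 0, 0, -0.2, 0, 0, 0], [1, 0, 0, 0, 0, 0, 0]]

```text
clock: 35.3
tool_pos: [0.6044, 0.0175, 0.1667]
tool_rot: [-3.141, 0.052, 0.0]
contact_force: [-5.6, 1.5, 8.1]
finger_gap: 0.0005
```

Call:
apply_moves:
  motion:
    - [[1, 0, 0, -0.2, 0, 0, 0], [1, 0, 0, -0.2, 0, 0, 0], [1, 0, 0, -0.1, 0, 0, 0], [1, 0, 0, 0, 0, 0, 0]]

```text
clock: 35.7
tool_pos: [0.6045, 0.0174, 0.1643]
tool_rot: [-3.139, 0.052, -0.001]
contact_force: [-15.6, 0.8, 28.5]
finger_gap: 0.0003
```

Call:
apply_moves:
  motion:
    - [[1, 0, 0, -0.1, 0, 0, 0], [1, 0, 0, 0, 0, 0, 0], [1, 0, 0, 0, 0, 0, 0], [1, 0, 0, 0, 0, 0, 0], [1, 0, 0, 0, 0, 0, 0], [1, 0, 0, 0, 0, 0, 0], [1, 0, 0, 0, 0, 0, 0], [1, 0, 0, 0, 0, 0, 0], [1, 0, 0, 0, 0, 0, 0], [1, 0, 0, 0, 0, 0, 0], [1, 0, 0, 0, 0, 0, 0], [1, 0, 0, 0, 0, 0, 0]]

```text
clock: 36.9
tool_pos: [0.6046, 0.0174, 0.1642]
tool_rot: [-3.138, 0.052, -0.001]
contact_force: [-18.5, 2.1, 35.8]
finger_gap: 0.0003
```

Run:
```python
from h import *
st(); snap('scene','s15')
z('s15',190,200,255,275,10,'s15.png'); z('s14',190,200,255,275,10,'s14b.png'); z('s15',190,170,290,260,7,'s15b.png')
```

```text
t 36.9 pos [0.6046 0.0174 0.1642] z [ 0.001  0.003 -1.   ] jawyaw -0.033 F [-18.5   2.1  35.8] gap 0.0003
```

View pics/s15.png

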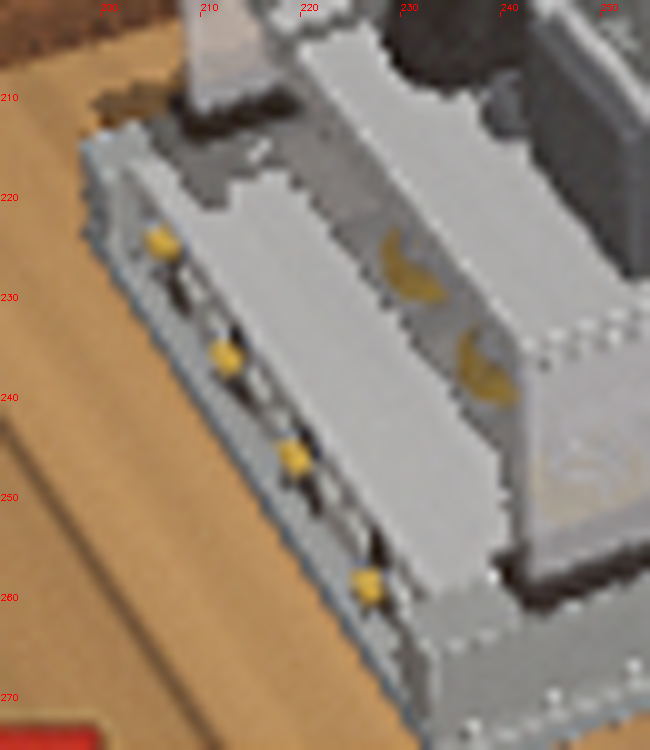

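View pics/s14b.png

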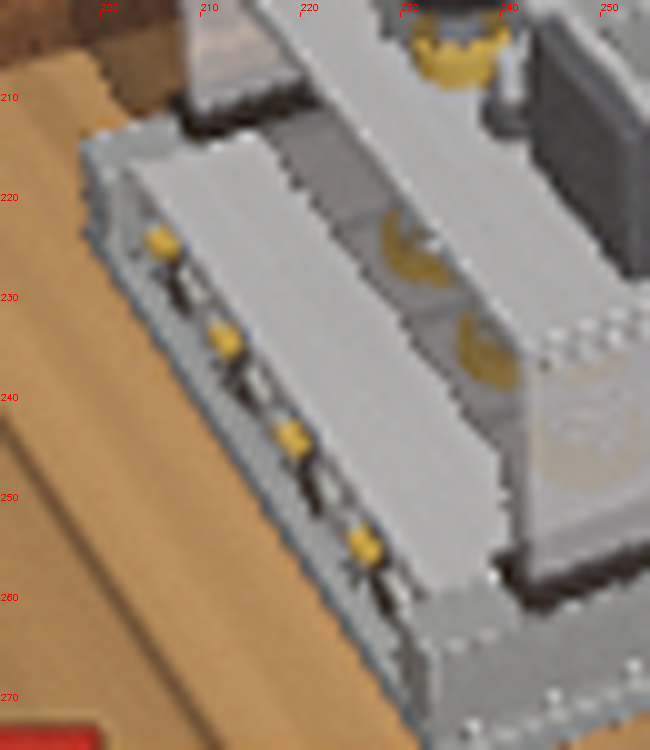

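View pics/s15b.png

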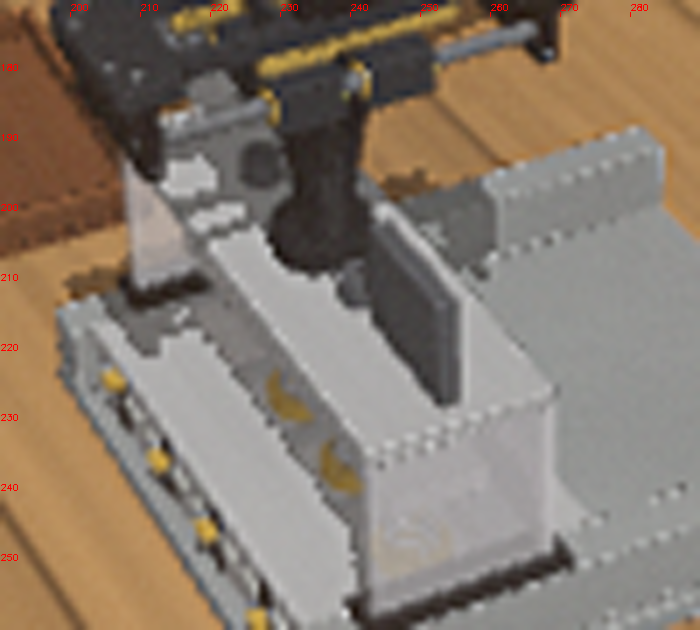

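Run:
```python
from h import *
A=np.load('pics/s14.npy').astype(float);B=np.load('pics/s15.npy').astype(float)
for k,(u,v) in enumerate([(206,224.5),(212.5,234.5),(219,245),(226.5,257)]):
    r=[]
    for im in(A,B):
        u0,v0=int(u)-5,int(v)-6; p=im[v0:v0+12,u0:u0+10]
        w=np.clip(p[:,:,0]-p[:,:,2]-45,0,None); Y,X=np.mgrid[:w.shape[0],:w.shape[1]]
        r.append(np.array([(w*X).sum(),(w*Y).sum()])/w.sum()+[u0,v0])
    y=-.075+.05*k; base=np.array([.604+.032*y+.065,.0147+y,.035]); d=px('scene',base-[0,0,.01])-px('scene',base)
    print(k,np.round(r[0],2),np.round(r[1]-r[0],2),'sunk mm',round((r[1]-r[0])@d/(d@d)*10,1))
```

```text
0 [205.47 224.34] [-0.  0.] sunk mm 0.0
1 [211.19 234.55] [0.07 1.29] sunk mm 4.9
2 [217.8  244.88] [0.12 1.31] sunk mm 5.0
3 [224.3  256.74] [0.12 2.47] sunk mm 9.3
```

Run:
```python
from h import *
A=np.load('pics/s14.npy').astype(float);B=np.load('pics/s15.npy').astype(float)
for k,(u,v) in enumerate([(206,224),(212,234),(219,244),(226,255)]):
    y=-.075+.05*k; base=np.array([.604+.032*y+.067,.0147+y,.035]); d=px('scene',base-[0,0,.01])-px('scene',base)
    r=[]
    for im in(A,B):
        u0,v0=u-4,v-4; p=im[v0:v0+11,u0:u0+8]
        w=p[:,:,0]-p[:,:,2]; h=cv2.cvtColor(p.astype('u1'),cv2.COLOR_RGB2HSV)
        m=w>95; 
        w=np.where(m,w,0);Y,X=np.mgrid[:w.shape[0],:w.shape[1]]
        r.append(np.array([(w*X).sum(),(w*Y).sum()])/w.sum()+[u0,v0]); print(k,m.sum(),w.max())
        if k in(1,3): print(w.astype(int))
    print(k,r,'sunk mm',round((r[1]-r[0])@d/(d@d)*10,1),d)
```

```text
0 5 126.0
0 5 129.0
0 [array([205.78804348, 223.62137681]), array([205.78057554, 223.62589928])] sunk mm 0.0 [0.25636797 2.56919977]
1 5 125.0
[[  0   0   0   0   0   0   0   0]
 [  0   0   0   0   0   0   0   0]
 [  0   0   0   0   0   0   0   0]
 [  0   0   0 103 113 106   0   0]
 [  0   0   0   0 125 120   0   0]
 [  0   0   0   0   0   0   0   0]
 [  0   0   0   0   0   0   0   0]
 [  0   0   0   0   0   0   0   0]
 [  0   0   0   0   0   0   0   0]
 [  0   0   0   0   0   0   0   0]
 [  0   0   0   0   0   0   0   0]]
1 4 128.0
[[  0   0   0   0   0   0   0   0]
 [  0   0   0   0   0   0   0   0]
 [  0   0   0   0   0   0   0   0]
 [  0   0   0   0   0   0   0   0]
 [  0   0   0   0   0   0   0   0]
 [  0   0   0   0 128 117   0   0]
 [  0   0   0   0 122 119   0   0]
 [  0   0   0   0   0   0   0   0]
 [  0   0   0   0   0   0   0   0]
 [  0   0   0   0   0   0   0   0]
 [  0   0   0   0   0   0   0   0]]
1 [array([212.21693122, 233.43209877]), array([212.48559671, 235.49588477])] sunk mm 8.0 [0.23587865 2.60138398]
2 5 121.0
2 6 128.0
2 [array([219.00175131, 243.23117338]), ar
[... 276 characters left out ...]
0   0   0   0]
 [  0   0   0   0   0   0   0   0]
 [  0   0   0   0   0   0   0   0]
 [  0   0   0   0   0   0   0   0]
 [  0   0   0   0   0   0   0   0]
 [  0   0   0   0   0   0   0   0]]
3 6 126.0
[[  0   0   0   0   0   0   0   0]
 [  0   0   0   0   0   0   0   0]
 [  0   0   0   0   0   0   0   0]
 [  0   0   0   0   0   0   0   0]
 [  0   0   0   0   0   0   0   0]
 [  0   0   0   0   0   0   0   0]
 [  0   0   0   0 110 103   0   0]
 [  0   0   0   0 126 119   0   0]
 [  0   0   0   0 118 122   0   0]
 [  0   0   0   0   0   0   0   0]
 [  0   0   0   0   0   0   0   0]]
3 [array([226.01515152, 254.03156566]), array([226.49283668, 258.03868195])] sunk mm 15.1 [0.18585264 2.66371648]
```

Run:
```python
from h import *
A=np.load('pics/s14.npy').astype(int);B=np.load('pics/s15.npy').astype(int)
for k,(u,v) in enumerate([(206,224),(212,234),(219,244),(226,255)]):
    for im in(A,B):
        p=im[v-6:v+10,u-3:u+5]; print(k); print(np.hstack([p[:,:,0]-p[:,:,2],p.sum(2)//3]))
```

```text
0
[[  4   3   4   2   3   5   3   1 127 154 177 175 172 172 172 172]
 [  6   6   5   2   2   3   1   2 123 118 158 176 173 171 171 170]
 [  1   6   5   4   4   2   3   2 130 107 129 181 174 172 173 172]
 [  3   4   2  -1   2   1   2   2 134 107 111 145 177 174 172 171]
 [  2  -1   3  42  -7   1   3   2 136 133 147 129 156 176 174 172]
 [  2  40 100 109  32  -3   1   2 133 128 150 137 137 168 176 172]
 [  2  36 117 126 100  -7   1   2 132 114 127 144 133 132 179 175]
 [  4   6  68  83  78  -1   2   3  97 125 113 106  91  92 161 177]
 [  1  -2   5  11  23   1   5   2 138 144 122  92  54 114 121 156]
 [  2   1   2   5   8   5   5   5 149 143  90  90  73 165 108 126]
 [ -1   3   1  11  14   7   7   5 158 149 136  82  44 117 152 111]
 [ -2   0   1   3  13  10   7   6 126 152 150 140  47  81 163 144]
 [ -8  -1   1   2   8  15   6   4  98 148 150 145  72  55 114 119]
 [ 32  -5  -2   1   1   7   4   4 101 104 150 150 136  81 108 122]
 [ 82  32  -3   1   2   3   3  12 128 107 127 150 147 138 123 119]
 [ 94  80  -6  -1   1   0  -1  16 136 127 102 149 149 148 141 112]]
0
[[  4   3   2   1   2  
[... 6799 characters left out ...]
 114 112 158  33  81 170 184]
 [  0   3   4   3  18  10   5   2 153 144 111 123  27  60 135 162]
 [  1  -2  -4  -5  31   9   6   3 151 151 127 112  62  52 116 124]
 [ -1   4  76 110 103  -4   4   5 152 153 135 145 140 117 152 113]
 [ -3   2  67 126 119  30   0   7 158 153 136 148 143 109 169 145]
 [ -3  -5  31 118 122  48   3   6 135 151 100 124 138  83 134 195]
 [ -5  -5  -1  50  45  27   5   4 112 158 139 100  87  45  93 166]
 [ 37  -4  -1   4  -4   6   7   0 109 118 151  95 143  75  95 176]
 [ 86  -7   0   2   2   1   7   4 133  93 135 149 157 142  87 119]
 [ 93  34  -5  -2   2   2   5  10 140 108 109 158 157 154 142  92]
 [ 96  88  37  -1   0   3   2   9 143 136 109 118 158 158 153  88]]
```

Pointer sink with the press hard on its stop (36 N, TCP z no longer changing):

| Plate | Pack | Sink | Verdict |
|---|---|---|---|
| 0 | none | 0 mm | empty |
| 1 | C | about 7 mm | above the 8.5 mm line, weak |
| 2 | A | about 7 mm | above the 8.5 mm line, weak |
| 3 | B | about 14.4 mm | below the line, sound |

I'd like a second reading on plates 1 and 2, since the text says a weak pack sinks about 3 mm. I'll look at the reference line while still holding.

Run:
```python
from h import *
# geometry-free check: in px, pointer sink relative to plate3 (sound ~14) and line location per plate: look at bright line right of slot
from scipy.optimize import least_squares
A=np.load('pics/s14.npy').astype(float);B=np.load('pics/s15.npy').astype(float)
from scipy.ndimage import shift
for k,(u,v) in enumerate([(206,224),(212,234),(219,244),(226,255)]):
    wa,wb=[np.clip(im[v-6:v+7,u-2:u+3,0]-im[v-6:v+7,u-2:u+3,2]-8,0,None) for im in(A,B)]
    Y=np.arange(13)[:,None]
    ca,cb=[(w*Y).sum()/w.sum() for w in(wa,wb)]
    best=min(((np.abs(shift(wa,(s,.09*s),order=1)-wb)).sum(),s) for s in np.arange(-1,6,.05))
    print(k,'centroid shift',round(cb-ca,2),'match shift',round(best[1],2),'err',round(best[0]))
a=np.load('pics/s14.npy')[216:272,200:240];b=np.load('pics/s15.npy')[216:272,200:240]
o=cv2.resize(np.hstack([a,b])[:,:,::-1],None,fx=10,fy=10,interpolation=cv2.INTER_NEAREST); cv2.imwrite('pics/cmp.png',o)
```

```text
0 centroid shift -0.01 match shift -0.05 err 71
1 centroid shift 1.7 match shift 1.75 err 218
2 centroid shift 1.73 match shift 1.9 err 232
3 centroid shift 3.8 match shift 4.0 err 243
```

View pics/cmp.png

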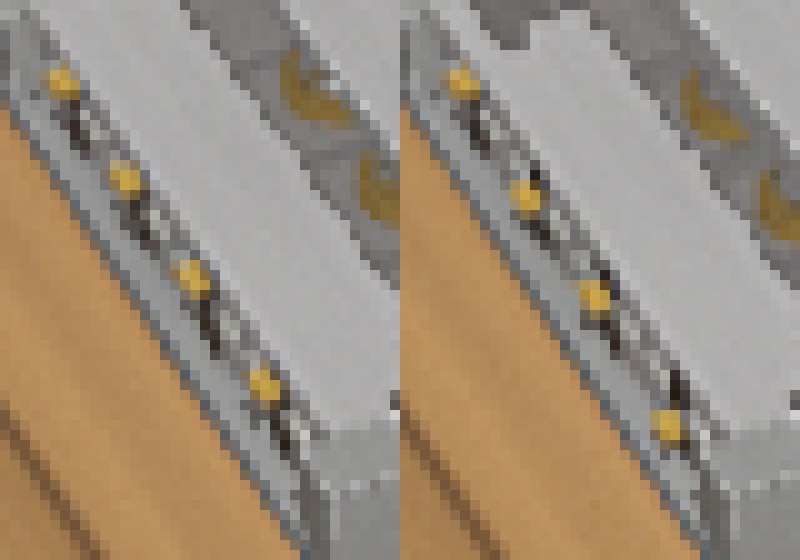

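Call:
apply_moves:
  motion:
    - [[1, 0, 0, 0, 0, 0, 0], [1, 0, 0, 0, 0, 0, 0], [1, 0, 0, 0, 0, 0, 0], [1, 0, 0, 0, 0, 0, 0], [1, 0, 0, 0, 0, 0, 0]]

```text
clock: 37.45
tool_pos: [0.6046, 0.0174, 0.1642]
tool_rot: [-3.138, 0.052, -0.001]
contact_force: [-17.5, 1.4, 36.4]
finger_gap: 0.0006
```

Run:
```python
from h import *
snap('scene','s16')
A=np.load('pics/s14.npy').astype(float);B=np.load('pics/s16.npy').astype(float)
for k,(u,v) in enumerate([(206,224),(212,234),(219,244),(226,255)]):
    w=[np.clip(im[v-6:v+7,u-2:u+3,0]-im[v-6:v+7,u-2:u+3,2]-8,0,None) for im in(A,B)]
    Y=np.arange(13)[:,None]; c=[(q*Y).sum()/q.sum() for q in w]; print(k,round(c[1]-c[0],2))
T=(.604,.0147)
for k in range(4):
    y=-.075+.05*k
    print(k,[np.round(px('scene',(T[0]+.032*y+xx,T[1]+y-.032*xx,zz)),1) for xx in(.065,.07) for zz in(.04,.0315,.026)])
```

```text
0 -0.01
1 1.69
2 1.72
3 3.77
0 [array([206.4, 223.6]), array([206.7, 225.8]), array([206.8, 227.2]), array([204.9, 224.1]), array([205.1, 226.3]), array([205.3, 227.7])]
1 [array([212.9, 233. ]), array([213.1, 235.2]), array([213.2, 236.6]), array([211.3, 233.5]), array([211.5, 235.7]), array([211.7, 237.2])]
2 [array([219.7, 243. ]), array([219.9, 245.2]), array([220. , 246.6]), array([218.1, 243.5]), array([218.3, 245.8]), array([218.4, 247.2])]
3 [array([227. , 253.5]), array([227.1, 255.8]), array([227.2, 257.3]), array([225.3, 254.1]), array([225.5, 256.4]), array([225.6, 257.9])]
```

The reading is stable: pointers 1 and 2 are about 6.5 mm down (above the line) and pointer 3 is about 14.3 mm down. Verdict: B sound, A and C weak. Raising, then opening the guard.

Call:
apply_moves:
  motion:
    - [[1, 0, 0, 1, 0, 0, 0], [1, 0, 0, 1.5, 0, 0, 0], [1, 0, 0, 2, 0, 0, 0], [-1, 0, 0, 2.5, 0, 0, 0], [-1, 0, 2.6, 0, 0, 0, 0], [-1, 0, 2.6, 0, 0, 0, 0], [-1, 0.2, 2.7, 0, 0, 0, 0], [-1, 0, 0, 0, 0, 0, 0], [-1, 0, 0, 0, 0, 0, 0], [-1, 0, 0, 0, 0, 0, 0], [-1, 0, 0, 0, 0, 0, 0], [-1, 0, 0, 0, 0, 0, 0], [-1, 0, 0, 0, 0, 0, 0]]

```text
clock: 38.8
tool_pos: [0.6065, 0.0957, 0.2302]
tool_rot: [-3.141, 0.053, -0.0]
contact_force: [0.7, 0.5, 0.8]
finger_gap: 0.0724
```

Call:
apply_moves:
  motion:
    - [[-1, 0, 0, -2, 0, 0, 0], [-1, 0, 0, -2.5, 0, 0, 0], [-1, 0, 0, -1.5, 0, 0, 0], [-1, 0, 0, -0.8, 0, 0, 0], [-1, 0, 0, 0, 0, 0, 0], [1, 0, 0, 0, 0, 0, 0], [1, 0, 0, 0, 0, 0, 0], [1, 0, 0, 0, 0, 0, 0], [1, 0, 0, 0, 0, 0, 0], [1, 0, 0, 0, 0, 0, 0], [1, 0, 0, 0, 0, 0, 0], [1, 0, 0, 0, 0, 0, 0], [1, 0, 0, 0, 0, 0, 0], [1, 0, 0, 0, 0, 0, 0], [1, 0, 0, 0, 0, 0, 0], [1, 0, 0, 0, 0, 0, 0], [1, 0, 0, 0, 0, 0, 0], [1, 0, 0, 0, 0, 0, 0]]

```text
clock: 40.6
tool_pos: [0.6065, 0.0963, 0.1622]
tool_rot: [3.141, -0.052, 0.0]
contact_force: [-0.5, -0.5, -0.8]
finger_gap: 0.0101
```

Call:
apply_moves:
  motion:
    - [[1, -0.7, 0.02, 0, 0, 0, 0], [1, -1.2, 0.04, 0, 0, 0, 0], [1, -1.5, 0.05, 0, 0, 0, 0], [1, -1.5, 0.05, 0, 0, 0, 0], [1, -1.5, 0.05, 0, 0, 0, 0], [1, -1.5, 0.05, 0, 0, 0, 0], [1, -1.5, 0.05, 0, 0, 0, 0], [1, -1.5, 0.05, 0, 0, 0, 0], [1, -1.5, 0.05, 0, 0, 0, 0], [1, -1, 0.03, 0, 0, 0, 0], [1, -0.6, 0.02, 0, 0, 0, 0], [1, -0.4, 0, 0, 0, 0, 0], [1, 0, 0, 0, 0, 0, 0]]

```text
clock: 41.9
tool_pos: [0.4617, 0.101, 0.1621]
tool_rot: [-3.141, 0.051, 0.002]
contact_force: [-2.1, 0.4, -0.1]
finger_gap: 0.0099
```

Call:
apply_moves:
  motion:
    - [[-0.5, 0, 0, 0, 0, 0, 0], [-0.5, 0, 0, 0, 0, 0, 0], [-0.5, 0, 0, 0, 0, 0, 0], [-0.5, 0, 0, 0, 0, 0, 0], [-0.5, 0, 0, 2, 0, 0, 0], [-0.5, 0, 0, 3, 0, 0, 0], [-0.15, 0, 0, 2, 0, 0, 0], [-0.15, 3, 0, 0, 0, 0, 0], [-0.15, 4, -0.3, 0, 0, 0, 0], [-0.15, 4, -0.4, 0, 0, 0, 0], [-0.15, 3.4, -0.4, 0, 0, 0, 0], [-0.15, 0, 0, -2, 0, 0, 0], [-0.15, 0, 0, -3, 0, 0, 0], [-0.15, 0, 0, -3, 0, 0, 0], [-0.15, 0, 0, 0, 0, 0, 0]]

```text
clock: 43.4
tool_pos: [0.6041, 0.0897, 0.1481]
tool_rot: [3.139, -0.052, -0.01]
contact_force: [-0.6, -0.5, -0.5]
finger_gap: 0.0499
```

Run:
```python
from h import *
st()
snap('scene','s17');snap('top','t17')
z('s17',150,140,260,260,6,'s17.png')
z('s17',140,140,260,220,6,'s17b.png')
z('t17',295,145,375,250,7,'t17.png')
```

```text
t 43.4 pos [0.6041 0.0897 0.1481] z [-0.006 -0.002 -1.   ] jawyaw -0.033 F [-0.6 -0.5 -0.5] gap 0.0499
```

View pics/s17.png

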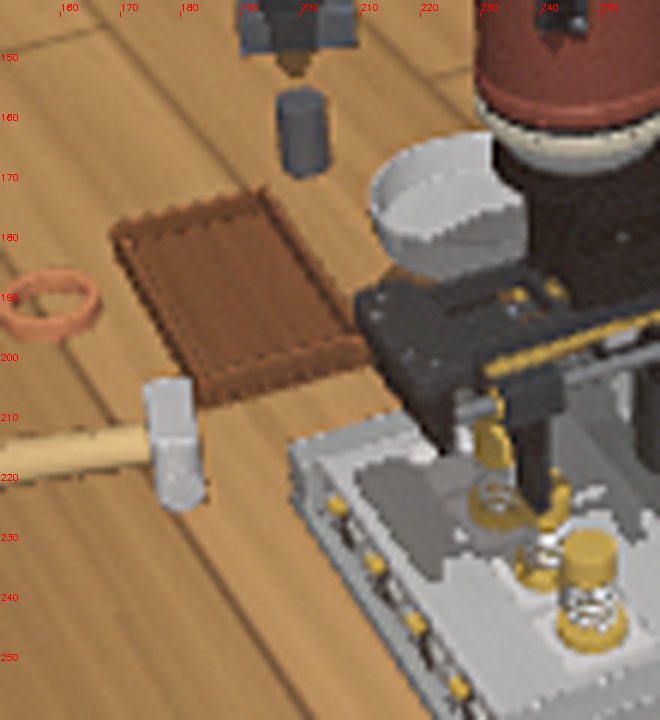

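View pics/s17b.png

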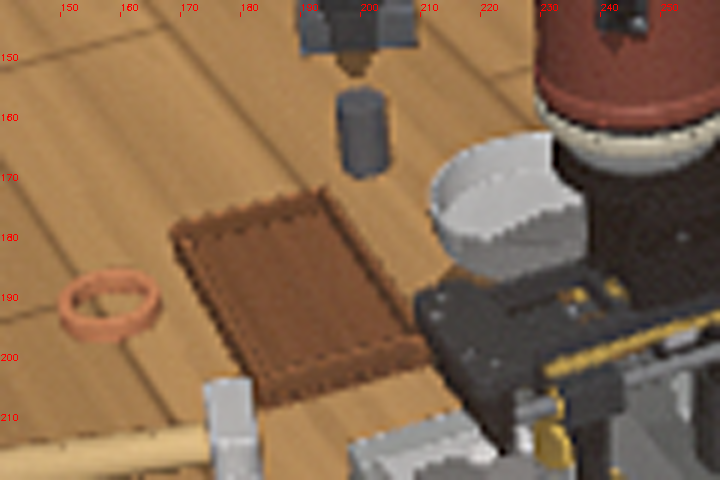

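View pics/t17.png

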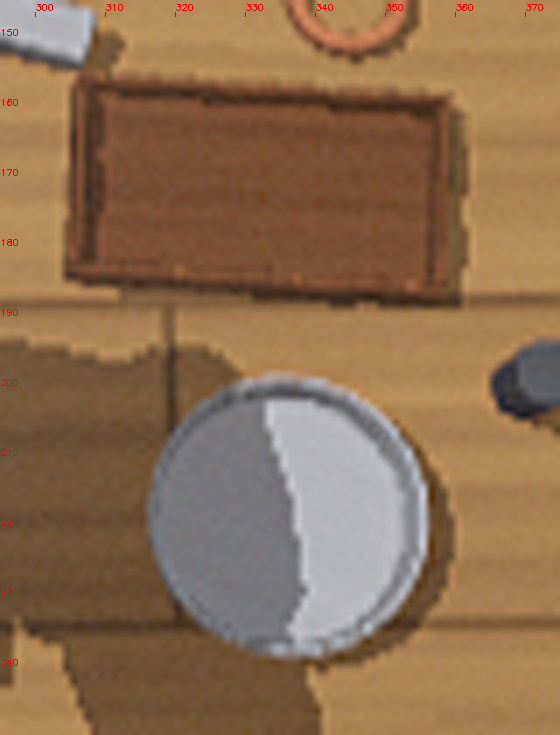

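Run:
```python
from h import *
np.set_printoptions(precision=4,suppress=True)
T=[onz('top',*q,.022)[:2] for q in((305.7,155.7),(304.7,184.7),(358.1,187.9),(359.3,158.9))]
S=[onz('scene',*q,.022)[:2] for q in((183.3,203.8),(211.3,196.3),(193.7,171.7),(168.8,178))]
print(np.array(T),np.array(S),np.mean(T,0),np.mean(S,0))
print('pan',onz('top',336.1,218.9,.028),onz('scene',229.8,171.8,.028))
```

```text
[[ 0.6818 -0.2258]
 [ 0.5821 -0.2194]
 [ 0.5697 -0.3971]
 [ 0.669  -0.4062]] [[ 0.6822 -0.217 ]
 [ 0.5849 -0.2091]
 [ 0.5755 -0.384 ]
 [ 0.6691 -0.3903]] [ 0.6256 -0.3121] [ 0.6279 -0.3001]
pan [ 0.4658 -0.3181  0.028 ] [ 0.4662 -0.3071  0.028 ]
```

Tray centre is about (0.627,-0.306) and the pan about (0.466,-0.312). All three packs still stand on their plates after the test. Picking up B, the sound pack.

Call:
apply_moves:
  motion:
    - [[-0.15, 0.1, 0, -2, 0, 0, 0], [-0.15, 0, 0, -2, 0, 0, 0], [-0.15, 0, 0, -1, 0, 0, 0], [-0.15, 0, 0, -0.5, 0, 0, 0], [-0.15, 0, 0, 0, 0, 0, 0], [-0.15, 0, 0, 0, 0, 0, 0]]

```text
clock: 44.1
tool_pos: [0.6082, 0.09, 0.0983]
tool_rot: [-3.141, 0.052, -0.002]
contact_force: [-0.1, -0.4, 1.0]
finger_gap: 0.0504
```

Call:
apply_moves:
  motion:
    - [[-0.15, -0.2, 0, -0.6, 0, 0, 0], [-0.15, 0, 0, -0.5, 0, 0, 0], [-0.15, 0, 0, 0, 0, 0, 0], [1, 0, 0, 0, 0, 0, 0], [1, 0, 0, 0, 0, 0, 0], [1, 0, 0, 0, 0, 0, 0], [1, 0, 0, 0, 0, 0, 0], [1, 0, 0, 0, 0, 0, 0], [1, 0, 0, 0, 0, 0, 0], [1, 0, 0, 0, 0, 0, 0]]

```text
clock: 45.1
tool_pos: [0.6056, 0.0899, 0.0862]
tool_rot: [-3.141, 0.052, -0.0]
contact_force: [0.9, 0.8, 0.0]
finger_gap: 0.0253
```

Call:
apply_moves:
  motion:
    - [[1, 0, 0, 1, 0, 0, 0], [1, 0, 0, 3, 0, 0, 0], [1, 0, 0, 4, 0, 0, 0], [1, 0, 0, 2, 0, 0, 0], [1, 0.2, -3, 0, 0, 0, 0], [1, 0.2, -3.6, 0, 0, 0, 0], [1, 0.2, -3.6, 0, 0, 0, 0], [1, 0.2, -3.6, 0, 0, 0, 0], [1, 0.2, -3.6, 0, 0, 0, 0], [1, 0.2, -3.6, 0, 0, 0, 0], [1, 0.2, -3.6, 0, 0, 0, 0], [1, 0.2, -3.6, 0, 0, 0, 0], [1, 0.2, -3.6, 0, 0, 0, 0], [1, 0.2, -3.6, 0, 0, 0, 0], [1, 0.1, -3.6, 0, 0, 0, 0], [1, 0, -0.4, -3, 0, 0, 0], [1, 0, 0, -3, 0, 0, 0], [1, 0, 0, -2, 0, 0, 0], [1, 0, 0, 0, 0, 0, 0], [1, 0, 0, 0, 0, 0, 0]]

```text
clock: 47.1
tool_pos: [0.6266, -0.3041, 0.107]
tool_rot: [3.141, -0.052, -0.0]
contact_force: [0.7, 0.6, -0.6]
finger_gap: 0.025
```

Run:
```python
from h import *
st()
snap('scene','s18')
z('s18',140,110,270,240,6,'s18.png')
```

```text
t 47.1 pos [ 0.6266 -0.3041  0.107 ] z [-0. -0. -1.] jawyaw -0.033 F [ 0.7  0.6 -0.6] gap 0.025
```

View pics/s18.png

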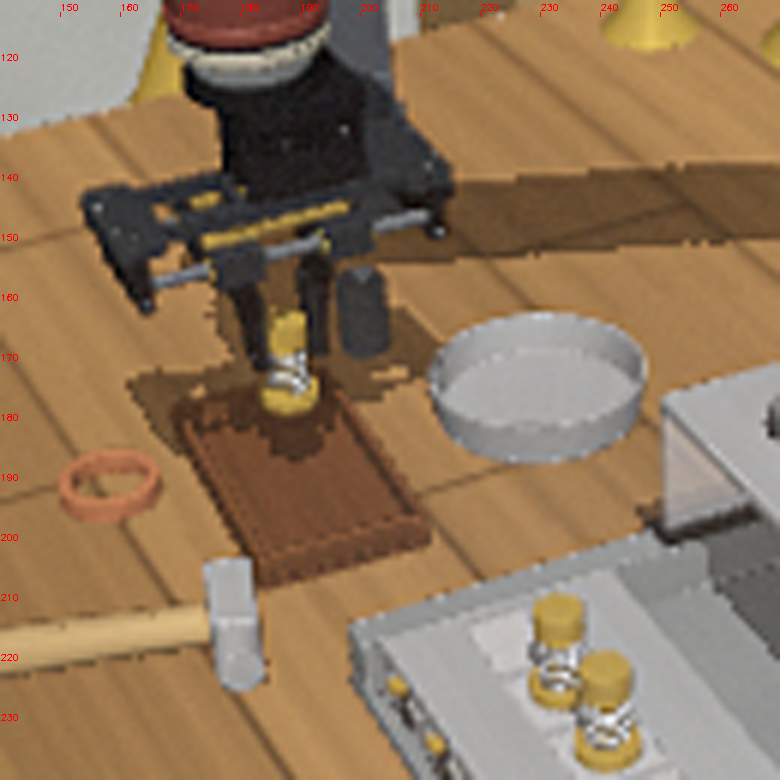

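Pack B hangs over the middle of the tray. Lowering.

Call:
apply_moves:
  motion:
    - [[1, 0, 0, -2, 0, 0, 0], [1, 0, 0, -2, 0, 0, 0], [1, 0, 0, -1, 0, 0, 0], [1, 0, 0, -0.5, 0, 0, 0], [1, 0, 0, -0.3, 0, 0, 0], [1, 0, 0, 0, 0, 0, 0], [1, 0, 0, 0, 0, 0, 0]]

```text
clock: 47.85
tool_pos: [0.6269, -0.3043, 0.0491]
tool_rot: [3.141, -0.052, 0.002]
contact_force: [-1.0, 0.6, -1.5]
finger_gap: 0.0253
```

Call:
apply_moves:
  motion:
    - [[1, 0, 0, -0.15, 0, 0, 0], [1, 0, 0, 0, 0, 0, 0], [-0.15, 0, 0, 0, 0, 0, 0], [-0.15, 0, 0, 0, 0, 0, 0], [-0.15, 0, 0, 0, 0, 0, 0], [-0.15, 0, 0, 0, 0, 0, 0], [-0.15, 0, 0, 1, 0, 0, 0], [-0.15, 0, 0, 4, 0, 0, 0], [-0.15, 0, 0, 4.5, 0, 0, 0], [-0.15, 0, 0, 4.5, 0, 0, 0], [-0.15, -0.3, 3.6, 0, 0, 0, 0], [-0.15, -0.3, 3.6, 0, 0, 0, 0], [-0.15, -0.3, 3.7, 0, 0, 0, 0], [-0.15, -0.3, 3.7, 0, 0, 0, 0], [-0.15, -0.3, 3.7, 0, 0, 0, 0], [-0.15, -0.3, 3.7, 0, 0, 0, 0], [-0.15, -0.3, 3.7, 0, 0, 0, 0], [-0.15, -0.3, 3.7, 0, 0, 0, 0], [-0.15, 0, 0, -2, 0, 0, 0], [-0.15, 0, 0, 0, 0, 0, 0]]

```text
clock: 49.85
tool_pos: [0.6013, -0.0086, 0.1654]
tool_rot: [3.141, -0.048, -0.004]
contact_force: [-0.4, -1.1, 0.5]
finger_gap: 0.0496
```

Run:
```python
from h import *
s,R=st(); p=np.array(s['tool_pos'])
snap('scene','s19')
z('s19',140,140,270,260,6,'s19.png')
```

```text
t 49.85 pos [ 0.6013 -0.0086  0.1654] z [-0.003  0.    -1.   ] jawyaw -0.031 F [-0.4 -1.1  0.5] gap 0.0496
```

View pics/s19.png

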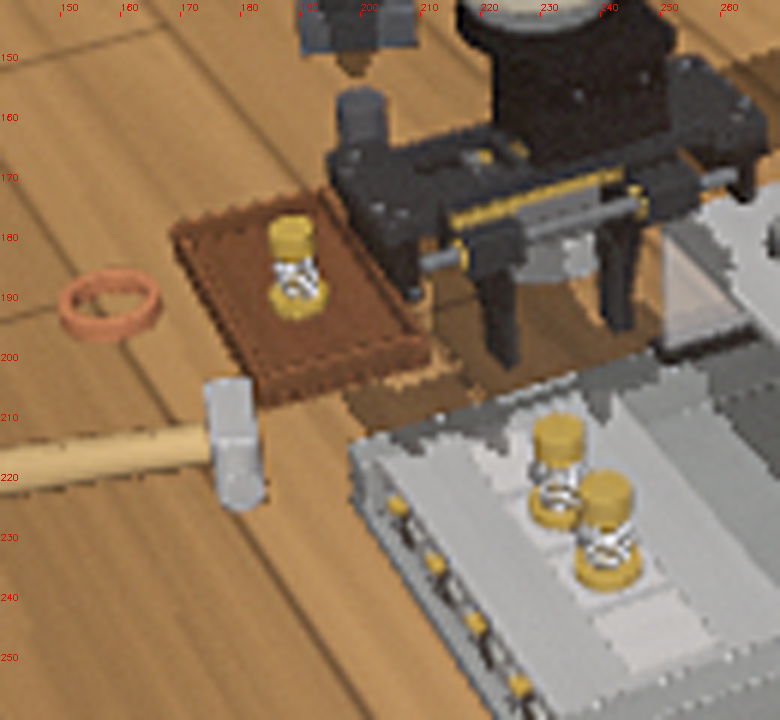

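Pack B stands upright in the middle of the tray at (189,185). Next is C on plate 1.

Call:
apply_moves:
  motion:
    - [[-0.15, 0.1, -0.15, -2.5, 0, 0, 0], [-0.15, 0, 0, -2.5, 0, 0, 0], [-0.15, 0, 0, -1.3, 0, 0, 0], [-0.15, 0, 0, -0.6, 0, 0, 0], [-0.15, 0, 0, 0, 0, 0, 0], [-0.15, 0, 0, 0, 0, 0, 0]]

```text
clock: 50.5
tool_pos: [0.6041, -0.0119, 0.0988]
tool_rot: [-3.141, 0.053, -0.002]
contact_force: [0.3, -0.1, 0.5]
finger_gap: 0.0502
```

Call:
apply_moves:
  motion:
    - [[-0.15, 0, 0.1, -0.6, 0, 0, 0], [-0.15, 0, 0, -0.4, 0, 0, 0], [-0.15, 0, 0, 0, 0, 0, 0], [1, 0, 0, 0, 0, 0, 0], [1, 0, 0, 0, 0, 0, 0], [1, 0, 0, 0, 0, 0, 0], [1, 0, 0, 0, 0, 0, 0], [1, 0, 0, 0, 0, 0, 0], [1, 0, 0, 0, 0, 0, 0], [1, 0, 0, 0, 0, 0, 0]]

```text
clock: 51.5
tool_pos: [0.6035, -0.0106, 0.0877]
tool_rot: [-3.141, 0.052, -0.0]
contact_force: [-1.3, -1.1, 1.2]
finger_gap: 0.0253
```

Call:
apply_moves:
  motion:
    - [[1, 0, 0, 1, 0, 0, 0], [1, 0, 0, 3, 0, 0, 0], [1, 0, 0, 4, 0, 0, 0], [1, 0, 0, 3.5, 0, 0, 0], [1, -1, -3.2, 0, 0, 0, 0], [1, -1.2, -3.2, 0, 0, 0, 0], [1, -1.2, -3.2, 0, 0, 0, 0], [1, -1.2, -3.2, 0, 0, 0, 0], [1, -1.2, -3.2, 0, 0, 0, 0], [1, -1.5, -3.2, 0, 0, 0, 0], [1, -1.6, -3.2, 0, 0, 0, 0], [1, -1.6, -3.2, 0, 0, 0, 0], [1, -1.6, -3.3, 0, 0, 0, 0], [1, -1.6, -3.3, 0, 0, 0, 0], [1, 0, 0, -3, 0, 0, 0], [1, 0, 0, -3, 0, 0, 0], [1, 0, 0, -2.5, 0, 0, 0], [1, 0, 0, 0, 0, 0, 0], [1, 0, 0, 0, 0, 0, 0]]

```text
clock: 53.4
tool_pos: [0.4665, -0.3328, 0.1185]
tool_rot: [3.141, -0.052, -0.0]
contact_force: [1.3, -0.9, 0.0]
finger_gap: 0.0249
```

Run:
```python
from h import *
s,R=st(); p=np.array(s['tool_pos'])
snap('scene','s20')
z('s20',180,110,290,200,7,'s20.png',[px('scene',(p[0],p[1],.004))])
```

```text
t 53.4 pos [ 0.4665 -0.3328  0.1185] z [-0. -0. -1.] jawyaw -0.033 F [ 1.3 -0.9  0. ] gap 0.0249
```

View pics/s20.png

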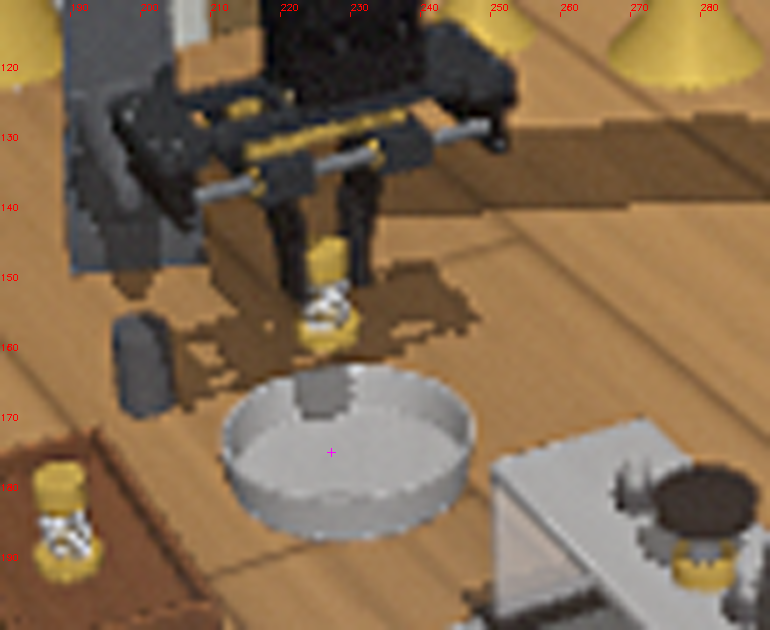

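Run:
```python
from h import *
print(onz('scene',180+349/7,110+452/7,.004),onz('scene',180+349/7,110+458/7,.004),[onz('scene',180+x/7,110+452/7,.004)[:2] for x in(237,466)])
```

```text
[ 0.45846055 -0.32472368  0.004     ] [ 0.4610816  -0.31947581  0.004     ] [array([ 0.50929184, -0.35488597]), array([ 0.40551869, -0.29330902])]
```

Call:
apply_moves:
  motion:
    - [[1, -0.3, -0.5, -2, 0, 0, 0], [1, 0, 0, -2, 0, 0, 0], [1, 0, 0, -1.5, 0, 0, 0], [1, 0, 0, -1, 0, 0, 0], [1, 0, 0, -0.5, 0, 0, 0], [1, 0, 0, 0, 0, 0, 0], [1, 0, 0, 0, 0, 0, 0]]

```text
clock: 54.15
tool_pos: [0.4638, -0.3378, 0.0483]
tool_rot: [3.141, -0.052, 0.001]
contact_force: [-0.0, 0.6, -0.6]
finger_gap: 0.025
```

Call:
apply_moves:
  motion:
    - [[1, 0, 0, -0.1, 0, 0, 0], [-0.15, 0, 0, 0, 0, 0, 0], [-0.15, 0, 0, 0, 0, 0, 0], [-0.15, 0, 0, 0, 0, 0, 0], [-0.15, 0, 0, 0, 0, 0, 0], [-0.15, 0, 0, 1, 0, 0, 0], [-0.15, 0, 0, 4, 0, 0, 0], [-0.15, 0, 0, 5, 0, 0, 0], [-0.15, 0, 0, 5, 0, 0, 0], [-0.15, 1.5, 3, 0, 0, 0, 0], [-0.15, 1.5, 3.4, 0, 0, 0, 0], [-0.15, 1.5, 3.4, 0, 0, 0, 0], [-0.15, 1.5, 3.5, 0, 0, 0, 0], [-0.15, 1.5, 3.5, 0, 0, 0, 0], [-0.15, 1.5, 3.5, 0, 0, 0, 0], [-0.15, 1, 3.5, 0, 0, 0, 0], [-0.15, 1, 3.5, 0, 0, 0, 0], [-0.15, 1, 3.5, 0, 0, 0, 0], [-0.15, 1, 3.5, 0, 0, 0, 0]]

```text
clock: 56.05
tool_pos: [0.5938, 0.0067, 0.1976]
tool_rot: [-3.141, 0.053, -0.001]
contact_force: [0.5, 0.1, -0.2]
finger_gap: 0.0502
```

Call:
apply_moves:
  motion:
    - [[-0.15, 1, 3.4, 0, 0, 0, 0], [-0.15, 0, 0, -2, 0, 0, 0], [-0.15, 0, 0, -3, 0, 0, 0], [-0.15, 0, 0, -2, 0, 0, 0], [-0.15, 0, 0, 0, 0, 0, 0], [-0.15, 0, 0, 0, 0, 0, 0]]

```text
clock: 56.65
tool_pos: [0.6037, 0.0392, 0.1276]
tool_rot: [3.141, -0.053, 0.0]
contact_force: [-0.0, 0.3, -0.0]
finger_gap: 0.0504
```

Run:
```python
from h import *
s,R=st(); p=np.array(s['tool_pos'])
snap('scene','s21')
z('s21',170,130,290,250,6,'s21.png')
```

```text
t 56.65 pos [0.6037 0.0392 0.1276] z [ 0. -0. -1.] jawyaw -0.033 F [-0.   0.3 -0. ] gap 0.0504
```

View pics/s21.png

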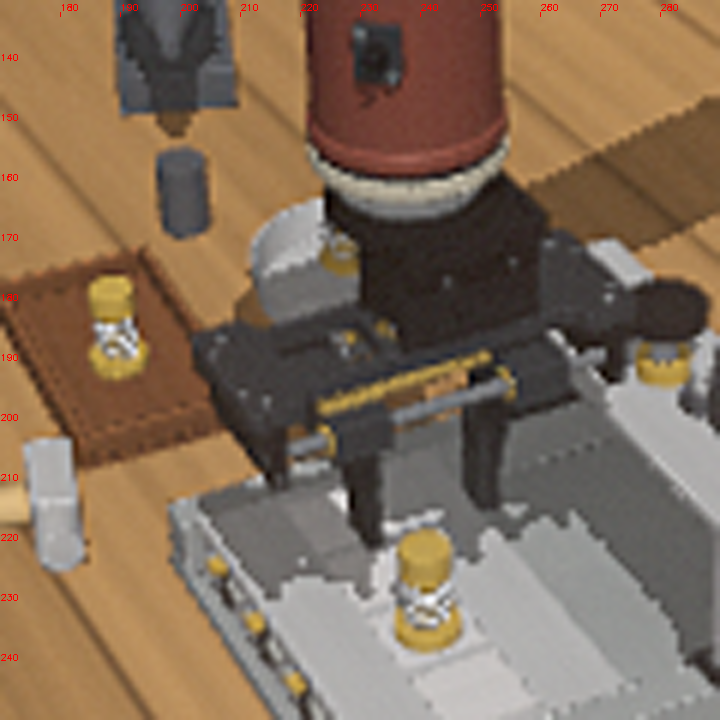

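Good, C's foot is visible in the pan at (226,172). Gripping A, with 4.1 cm left to descend.

Call:
apply_moves:
  motion:
    - [[-0.15, 0, 0, -2, 0, 0, 0], [-0.15, 0, 0, -1.4, 0, 0, 0], [-0.15, 0, 0, -0.7, 0, 0, 0], [-0.15, 0, 0, 0, 0, 0, 0], [-0.15, 0, 0, 0, 0, 0, 0], [1, 0, 0, 0, 0, 0, 0], [1, 0, 0, 0, 0, 0, 0], [1, 0, 0, 0, 0, 0, 0], [1, 0, 0, 0, 0, 0, 0], [1, 0, 0, 0, 0, 0, 0], [1, 0, 0, 0, 0, 0, 0], [1, 0, 0, 0, 0, 0, 0]]

```text
clock: 57.9
tool_pos: [0.6036, 0.0394, 0.0857]
tool_rot: [-3.141, 0.052, -0.0]
contact_force: [0.8, 0.5, -0.1]
finger_gap: 0.0251
```

Call:
apply_moves:
  motion:
    - [[1, 0, 0, 1, 0, 0, 0], [1, 0, 0, 3, 0, 0, 0], [1, 0, 0, 4, 0, 0, 0], [1, 0, 0, 3.7, 0, 0, 0], [1, -1, -3.3, 0, 0, 0, 0], [1, -1, -3.3, 0, 0, 0, 0], [1, -1.3, -3.3, 0, 0, 0, 0], [1, -1.3, -3.3, 0, 0, 0, 0], [1, -1.5, -3.3, 0, 0, 0, 0], [1, -1.5, -3.3, 0, 0, 0, 0], [1, -1.6, -3.4, 0, 0, 0, 0], [1, -1.6, -3.4, 0, 0, 0, 0], [1, -1.6, -3.4, 0, 0, 0, 0], [1, -1.6, -3.3, 0, 0, 0, 0], [1, 0, 0, -3, 0, 0, 0], [1, 0, 0, -3, 0, 0, 0], [1, 0, 0, -2, 0, 0, 0], [1, 0, 0, 0, 0, 0, 0], [1, 0, 0, 0, 0, 0, 0]]

```text
clock: 59.8
tool_pos: [0.4635, -0.2938, 0.1235]
tool_rot: [3.141, -0.052, -0.0]
contact_force: [-0.1, -0.1, -1.1]
finger_gap: 0.0251
```

Run:
```python
from h import *
s,R=st(); p=np.array(s['tool_pos'])
snap('scene','s22')
z('s22',180,110,290,200,7,'s22.png',[px('scene',(p[0],p[1],.004))])
```

```text
t 59.8 pos [ 0.4635 -0.2938  0.1235] z [-0. -0. -1.] jawyaw -0.033 F [-0.1 -0.1 -1.1] gap 0.0251
```

View pics/s22.png

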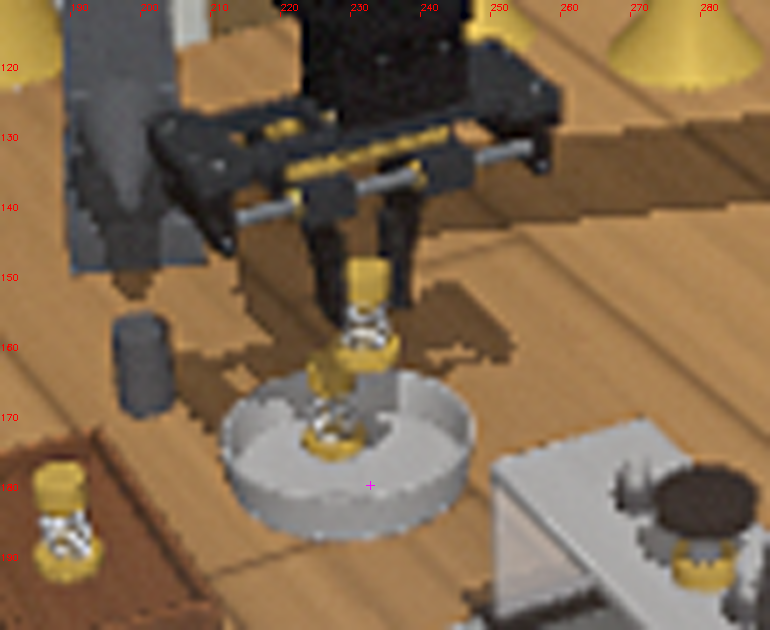

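Call:
apply_moves:
  motion:
    - [[1, 0, -0.5, -2, 0, 0, 0], [1, 0, 0, -2, 0, 0, 0], [1, 0, 0, -2, 0, 0, 0], [1, 0, 0, -1, 0, 0, 0], [1, 0, 0, -0.5, 0, 0, 0], [1, 0, 0, 0, 0, 0, 0], [1, 0, 0, 0, 0, 0, 0]]

```text
clock: 60.55
tool_pos: [0.4641, -0.2989, 0.0486]
tool_rot: [3.141, -0.052, 0.002]
contact_force: [0.1, 0.5, -1.0]
finger_gap: 0.0249
```

Call:
apply_moves:
  motion:
    - [[1, 0, 0, -0.3, 0, 0, 0], [1, 0, 0, 0, 0, 0, 0], [-0.15, 0, 0, 0, 0, 0, 0], [-0.15, 0, 0, 0, 0, 0, 0], [-0.15, 0, 0, 0, 0, 0, 0], [-0.15, 0, 0, 0, 0, 0, 0], [-0.15, 0, 0, 1, 0, 0, 0], [-0.15, 0, 0, 4, 0, 0, 0], [-0.15, 0, 0, 5, 0, 0, 0], [-0.15, 0, 0, 5, 0, 0, 0], [-1, 0, 0, 4, 0, 0, 0], [-1, 0, 3, 0, 0, 0, 0], [-1, 0, 3.7, 0, 0, 0, 0], [-1, 0, 3.7, 0, 0, 0, 0], [-1, 0, 3.7, 0, 0, 0, 0], [-1, 0, 3.7, 0, 0, 0, 0], [-1, 0, 3.7, 0, 0, 0, 0], [-1, 0, 3.7, 0, 0, 0, 0], [-1, 0, 3.7, 0, 0, 0, 0], [-1, 0, 3.7, 0, 0, 0, 0]]

```text
clock: 62.55
tool_pos: [0.4633, 0.0285, 0.2355]
tool_rot: [-3.141, 0.053, -0.001]
contact_force: [0.1, 0.6, -0.3]
finger_gap: 0.0868
```

Call:
apply_moves:
  motion:
    - [[-1, 0, 3.7, 0, 0, 0, 0], [-1, -0.2, 3.7, 0, 0, 0, 0], [-1, 0, 0, 0, 0, 0, 0], [-1, 0, 0, 0, 0, 0, 0]]

```text
clock: 62.95
tool_pos: [0.4615, 0.1015, 0.2351]
tool_rot: [3.141, -0.05, 0.0]
contact_force: [-0.0, -0.7, -0.1]
finger_gap: 0.0869
```

Run:
```python
from h import *
s,R=st(); p=np.array(s['tool_pos'])
snap('scene','s23')
z('s23',160,140,310,250,5,'s23.png',[px('scene',(p[0],p[1],.183))])
```

```text
t 62.95 pos [0.4615 0.1015 0.2351] z [ 0.    -0.001 -1.   ] jawyaw -0.032 F [-0.  -0.7 -0.1] gap 0.0869
```

View pics/s23.png

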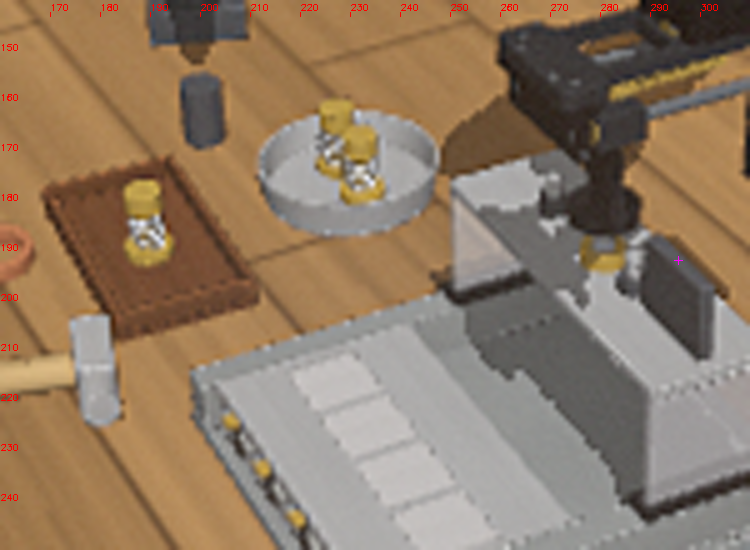

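Both weak packs stand in the pan at (228,170) and (232,175), B stands in the tray, and the tester is empty. Closing the guard.

Call:
apply_moves:
  motion:
    - [[-1, 0, 0, -2, 0, 0, 0], [-1, 0, 0, -2.5, 0, 0, 0], [-1, 0, 0, -1.8, 0, 0, 0], [-1, 0, 0, -1, 0, 0, 0], [-1, 0, 0, 0, 0, 0, 0], [1, 0, 0, 0, 0, 0, 0], [1, 0, 0, 0, 0, 0, 0], [1, 0, 0, 0, 0, 0, 0], [1, 0, 0, 0, 0, 0, 0], [1, 0, 0, 0, 0, 0, 0], [1, 0, 0, 0, 0, 0, 0], [1, 0, 0, 0, 0, 0, 0], [1, 0, 0, 0, 0, 0, 0], [1, 0, 0, 0, 0, 0, 0], [1, 0, 0, 0, 0, 0, 0], [1, 0, 0, 0, 0, 0, 0], [1, 0, 0, 0, 0, 0, 0], [1, 0, 0, 0, 0, 0, 0]]

```text
clock: 64.8
tool_pos: [0.4615, 0.1014, 0.1616]
tool_rot: [3.141, -0.052, 0.0]
contact_force: [0.9, -0.4, -0.4]
finger_gap: 0.0099
```

Call:
apply_moves:
  motion:
    - [[1, 0.7, -0.02, 0, 0, 0, 0], [1, 1.2, -0.04, 0, 0, 0, 0], [1, 1.5, -0.05, 0, 0, 0, 0], [1, 1.5, -0.05, 0, 0, 0, 0], [1, 1.5, -0.05, 0, 0, 0, 0], [1, 1.5, -0.05, 0, 0, 0, 0], [1, 1.5, -0.05, 0, 0, 0, 0], [1, 1.5, -0.05, 0, 0, 0, 0], [1, 1.5, -0.05, 0, 0, 0, 0], [1, 1, -0.03, 0, 0, 0, 0], [1, 0.6, -0.02, 0, 0, 0, 0], [1, 0.3, 0, 0, 0, 0, 0], [1, 0.2, 0, 0, 0, 0, 0], [1, 0, 0, 0, 0, 0, 0]]

```text
clock: 66.2
tool_pos: [0.6066, 0.0968, 0.1617]
tool_rot: [-3.141, 0.052, 0.0]
contact_force: [-1.3, 0.6, 2.2]
finger_gap: 0.0098
```

Call:
apply_moves:
  motion:
    - [[1, 0.2, 0, 0, 0, 0, 0], [1, 0.1, 0, 0, 0, 0, 0], [1, 0, 0, 0, 0, 0, 0], [1, 0, 0, 0, 0, 0, 0]]

```text
clock: 66.6
tool_pos: [0.6066, 0.0968, 0.1617]
tool_rot: [-3.141, 0.052, 0.009]
contact_force: [-16.5, -0.5, 15.2]
finger_gap: 0.01
```

At the stop. Releasing, lifting clear and retreating, then a final check.

Call:
apply_moves:
  motion:
    - [[1, -0.2, 0, 0, 0, 0, 0], [-0.5, 0, 0, 0, 0, 0, 0], [-0.5, 0, 0, 0, 0, 0, 0], [-0.5, 0, 0, 0, 0, 0, 0], [-0.5, 0, 0, 0, 0, 0, 0], [-0.5, 0, 0, 0, 0, 0, 0], [-0.5, 0, 0, 2, 0, 0, 0], [-0.5, 0, 0, 3, 0, 0, 0], [-0.5, 0, 0, 4, 0, 0, 0], [-0.5, 0, 0, 4, 0, 0, 0], [-0.5, -1, 3, 0, 0, 0, 0], [-0.5, -1, 4, 0, 0, 0, 0], [-0.5, -1, 4, 0, 0, 0, 0], [-0.5, -1, 4, 0, 0, 0, 0], [-0.5, -1, 4, 0, 0, 0, 0], [-0.5, 0, 4, 0, 0, 0, 0], [-0.5, 0, 0, 0, 0, 0, 0], [-0.5, 0, 0, 0, 0, 0, 0]]

```text
clock: 68.4
tool_pos: [0.5572, 0.3277, 0.291]
tool_rot: [3.14, -0.049, -0.001]
contact_force: [0.5, -1.4, -0.1]
finger_gap: 0.0656
```

Run:
```python
from h import *
s,R=st()
snap('scene','s24');snap('top','t24')
z('s24',140,140,300,270,5,'s24.png');z('t24',105,140,375,250,3,'t24.png')
a=np.load('pics/s14.npy').astype(int);b=np.load('pics/s24.npy').astype(int)
print(onz('scene',*px('scene',(.604,.018,.175)),.175))
```

```text
t 68.4 pos [0.5572 0.3277 0.291 ] z [-0.    -0.001 -1.   ] jawyaw -0.031 F [ 0.5 -1.4 -0.1] gap 0.0656
[0.604 0.018 0.175]
```

View pics/s24.png

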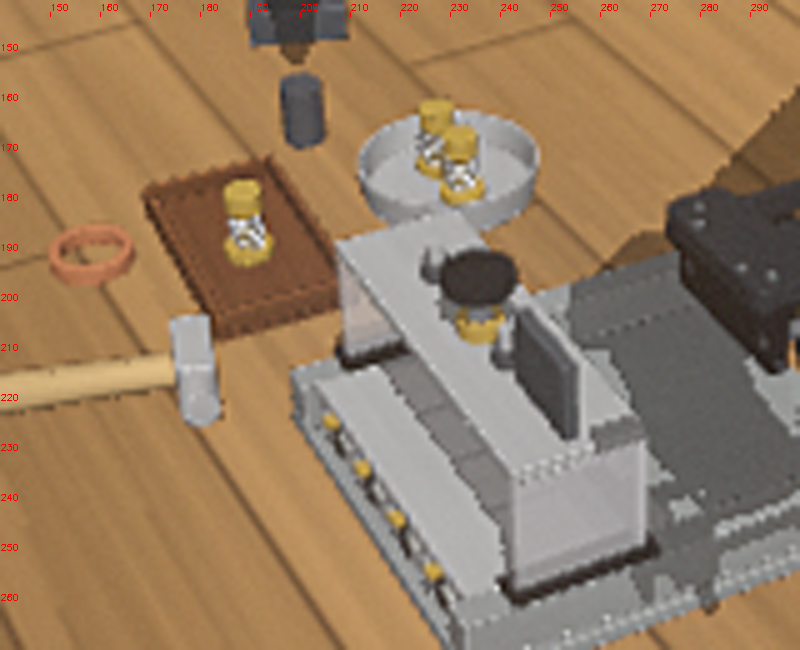

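View pics/t24.png

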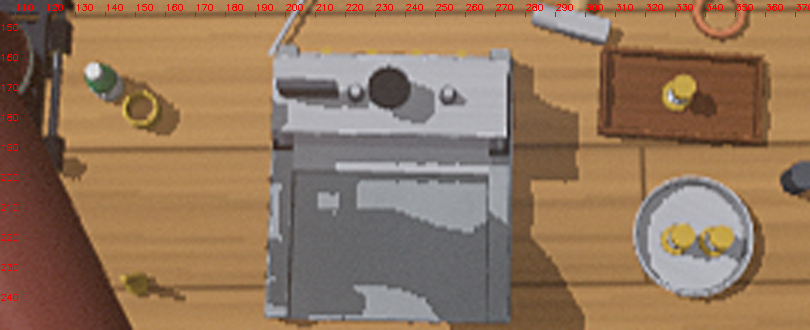

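The final check shows B upright in the tray, A and C upright in the pan, the tester empty, the knob up, the guard at its shut stop and the bystanders in place. Handing in.

```bash
python3 -c "
from plant import robot
print(robot.finish_job())"
```

```text
the job is handed in; nothing more can be done
None
```

I tested the three packs on the bench, sorted them as one sound and two weak, and handed the job in at about 68 s of the 210 s allowed. It reports no verdict.

- **Setting up:** I opened the guard and stood the packs on plates 1, 2 and 3. One pack was knocked about 2 cm aside before I reached it, so I measured it again before gripping.
- **Press test:** I shut the guard to its stop, pressed the knob to its stop (about 36 N, no further travel) and held it for almost 2 s.
    - The pointer under plate 3 sank about 14 mm, below the line, so that pack is sound.
    - The pointers under plates 1 and 2 sank about 6.5–7 mm, above the 8.5 mm line, so those packs are weak.
- **Last checks:** In the last pictures the sound pack stands upright mid-tray and both weak packs stand in the pan. The tester is empty, the knob is up and the bystanders I could see were in place. The oil bottle and ferrule showed only in the top view. The guard was pushed to the same shut stop as before the test, and the arm is clear.

**Where the readings disagreed:**
- The weak packs sank about 7 mm, not the roughly 3 mm the text gives. I called them weak because both stayed above the line and well short of the sound pack.
- The two cameras differed by about 5–6 mm in y near the tester and 10–12 mm at the tray and pan. I allowed for this by leaning on the scene camera, which agreed with the gripper's known position.

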